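# Lay the bonded second layer of parts cartons

## Task

Lay the three loose parts cartons on the small pallet as its second layer, bonded over the first: the same pattern of two cartons side by side and one crosswise, but turned end for end, so that the crosswise carton now lies at the end with the yellow fence and the pair lies lengthwise at the open end. Set them down without dropping them and bring them snug against each other and against both sides of the fence, without visible gaps, but press gently so that nothing is crushed. Keep the first layer where it is and leave the spray can, wrench and screwdriver alone.

Things in the scene. Friction and masses are not known exactly. Their poses are not given: they have to be found in the camera images.
- pallet: plywood pallet fixed to the bench, turned any way round; deck 176 mm (its x, from -84 to +92 mm) by 126 mm (its y), deck top 22 mm above the bench; origin at bench level below the middle of the block of cartons (150 mm along x, 100 mm along y), z up. Fenced at its -x end and along its +y side; the +x end and the -y side are open
- layer2 (a point): middle of the top of the first layer, 72 mm above the bench, axes as the pallet. Here the second layer stands: when snug, its crosswise carton (length along y) is centred at x = -50, y = 0 mm and its pair (length along x) at x = 25, y = +25 and -25 mm
- fence: rigid yellow steel corner fence on the pallet, same origin and axes, 6 mm thick. End wall: inner face at x = -75 mm, y from -59 to +56. Side wall: inner face at y = +50 mm, x from -81 to +80. Both reach 84 mm above the bench, only 12 mm up the second layer. Snug cartons touch it; the first layer has gaps of 1 to 3 mm. Over 45 N on it crushes cartons
- base1: the same kind of carton (100 x 50 x 50 mm, x along its length, origin at the centre of its underside), already lying loose on the pallet deck in the first layer: one of the pair at the fenced end, length along the pallet's x, beside the side wall
- base2: the same kind of carton (100 x 50 x 50 mm, x along its length, origin at the centre of its underside), already lying loose on the pallet deck in the first layer: the other of the pair at the fenced end, length along the pallet's x, on the open side
- base3: the same kind of carton (100 x 50 x 50 mm, x along its length, origin at the centre of its underside), already lying loose on the pallet deck in the first layer: the crosswise one at the open end, length along the pallet's y
- carton1: closed cardboard parts carton, 100 mm long (its x) by 50 mm wide (its y) by 50 mm high, about 0.2 kg (varies), paper tape along the top and a blue band across the top near one end; origin at the centre of its underside, z up. Stands flat on the bench at the start; any of the three may take any place in the layer
- carton2: closed cardboard parts carton, 100 mm long (its x) by 50 mm wide (its y) by 50 mm high, about 0.2 kg (varies), paper tape along the top and a blue band across the top near one end; origin at the centre of its underside, z up. Stands flat on the bench at the start; any of the three may take any place in the layer
- carton3: closed cardboard parts carton, 100 mm long (its x) by 50 mm wide (its y) by 50 mm high, about 0.2 kg (varies), paper tape along the top and a blue band across the top near one end; origin at the centre of its underside, z up. Stands flat on the bench at the start; any of the three may take any place in the layer
- spray_can: bystander: upright spray can with a red label, 56 mm across, 150 mm high, origin at the centre of its foot
- wrench: bystander: steel spanner, 190 mm long, lying flat on the bench, x along its length
- screwdriver: bystander: screwdriver, 200 mm long, lying on the bench, x along its length
Not all that is in view belongs to the job. What is shaped like the carton1 but green, pink or purple is not meant.

How it is judged (in metres and radians):
At the end, for the whole second after the job is handed in: All three lie flat at rest on the first layer: one crosswise at the fenced end (within 2.5 mm of snug to the end wall, 6 mm sideways), two lengthwise at the open end (each within 2.5 to 3.5 mm of snug), square within 0.05 rad; first-layer cartons within 8 mm of their start (angle between each of carton1, carton2, carton3's own z axis and vertical below 0.05 rad and linear speed of each of carton1, carton2, carton3 below 0.01 m/s and z of carton1 in the frame of pallet between 0.068 and 0.077 m and ((x of carton1 in the frame of pallet between -0.054 and -0.0475 m and y of carton1 in the frame of pallet between -0.006 and 0.006 m and angle between the x axis of carton1 and the y axis of pallet, either way round below 0.05 rad) or (x of carton1 in the frame of pallet between 0.02 and 0.0285 m and y of carton1 in the frame of pallet between 0.0225 and 0.029 m and angle between the x axis of carton1 and the x axis of pallet, either way round below 0.05 rad) or (x of carton1 in the frame of pallet between 0.02 and 0.0285 m and y of carton1 in the frame of pallet between -0.0285 and -0.02 m and angle between the x axis of carton1 and the x axis of pallet, either way round below 0.05 rad)) and z of carton2 in the frame of pallet between 0.068 and 0.077 m and ((x of carton2 in the frame of pallet between -0.054 and -0.0475 m and y of carton2 in the frame of pallet between -0.006 and 0.006 m and angle between the x axis of carton2 and the y axis of pallet, either way round below 0.05 rad) or (x of carton2 in the frame of pallet between 0.02 and 0.0285 m and y of carton2 in the frame of pallet between 0.0225 and 0.029 m and angle between the x axis of carton2 and the x axis of pallet, either way round below 0.05 rad) or (x of carton2 in the frame of pallet between 0.02 and 0.0285 m and y of carton2 in the frame of pallet between -0.0285 and -0.02 m and angle between the x axis of carton2 and the x axis of pallet, either way round below 0.05 rad)) and z of carton3 in the frame of pallet between 0.068 and 0.077 m and ((x of carton3 in the frame of pallet between -0.054 and -0.0475 m and y of carton3 in the frame of pallet between -0.006 and 0.006 m and angle between the x axis of carton3 and the y axis of pallet, either way round below 0.05 rad) or (x of carton3 in the frame of pallet between 0.02 and 0.0285 m and y of carton3 in the frame of pallet between 0.0225 and 0.029 m and angle between the x axis of carton3 and the x axis of pallet, either way round below 0.05 rad) or (x of carton3 in the frame of pallet between 0.02 and 0.0285 m and y of carton3 in the frame of pallet between -0.0285 and -0.02 m and angle between the x axis of carton3 and the x axis of pallet, either way round below 0.05 rad)) and distance of each of base1, base2, base3 from where it was at the start of the episode below 0.008 m); the robot touches nothing.
It fails at once if the spray can, wrench or screwdriver is moved more than 30 mm (distance of any of spray_can, wrench, screwdriver from where it was at the start of the episode above 0.03 m).
It fails at once if the yellow fence takes more than 45 N (cartons crushed against it) (contact force between fence and anything else above 45 N).
It fails at once if a carton is dropped: it moves faster than 0.6 m/s with no finger on it ((linear speed of carton1 above 0.6 m/s and contact force between carton1 and the fingers below 0.05 N) or (linear speed of carton2 above 0.6 m/s and contact force between carton2 and the fingers below 0.05 N) or (linear speed of carton3 above 0.6 m/s and contact force between carton3 and the fingers below 0.05 N)).
It fails at once if a carton of the first layer is displaced by more than 15 mm (distance of any of base1, base2, base3 from where it was at the start of the episode above 0.015 m).
It also fails if it takes over 72 s, if anything falls off the work surface, if the arm or the gripper's body presses on something with over 40 N, if the wrist force passes 120 N, or if a joint passes its speed limit or range.

## Robot

A 6-joint arm with a two-finger parallel gripper is mounted at the origin on the work surface. World frame = base frame: x ahead of the robot, y to its left, z up, the work surface at z = 0. Lengths are in mm, angles in rad, forces in N, time in s.
With the tool pointing down it reaches from about 350 to 850 mm from the base axis. Payload 8.1 kg.
Tool frame: the origin (TCP) lies at the very end of the fingers, on their centre line; the grasp point (between the pads) lies 19 mm behind it; z points along the fingers, y is the direction in which the jaws open and shut (so a half turn about z gives the same grasp; the last joint's range is limited). The gripper opens to 93 mm and grips with 3 to 60 N. Pads are 15 mm wide; open, the fingers measure 128 mm over their backs; the gripper's body (75 mm by 188 mm) begins 65 mm behind the grasp point.
Start: joints at [1.257, 0.13, 1.488, -0, 1.523, -0.085], TCP at [136.063, 584.373, 218.635] pointing down, gripper open.
Joint ranges: [-2.96, 2.96], [-0.89, 2.26], [0.02, 2.5], [-1.34, 4.48], [0, 2.73], [-2.66, 2.66]. Speed limits (rad/s): [2.39, 2.39, 2.79, 3.14, 3.14, 3.14].

## Interface

Orientations are given as a unit quaternion [w, x, y, z].
In Python, from workcell import monitor, camera, env gives the robot as it stands. The module is installed in compiled form; this text tells all that it offers.
- The arm moves only by the tool move_arm, never from a script. Its argument "plan" is text: rows parted by semicolons, each of 7 numbers parted by spaces: the finger opening in mm, from 0 to 93, then the shift along the tool's x, y, z in mm, then the turn, a rotation vector about the tool's x, y, z in rad. A call has exactly 10 rows; each row shifts and turns the pose as measured when the row begins, along the tool's axes as they then stand; what a row does not reach is not made up. A row lasts 1/12 s, in which the tool goes at most 41.7 mm and 7.16 degrees, less where a joint would pass 70% of its speed; a pose out of reach is approached as far as the arm can. A call with a gripper value outside its range is refused whole. The fingers move at their own pace and stop on an object; the grip force is fixed at half the most. Time passes only in rows, so rows that do not move let the fingers close, or fill a call up. It gives the time, the measured TCP pose, the force and the opening at its end, in the units of the state.
- monitor.sense(): the state, without advancing time (a new reading comes with each control period).
- camera(name): name is "scene" or "top" or "wrist"; returns a dict with "image" (384x512x3 uint8, red, green, blue), "mtx" (3x3 intrinsics, pixels), "k1" (the pictures are not rectified: a ray, as slopes to the right and down, at radius r is drawn at 1 + k1 r^2 times it, then the intrinsics apply), "R" (3x3) and "t" (3): a world point X has camera coordinates R X + t. Camera axes: x right, y down, z forward; pixel columns grow to the right and rows downward; lengths in mm; the calibration is good to about 2 mm. A picture is of the moment at which its call begins. There is no depth.
- env.sign_off(): hands the job in, once; it reports no verdict.
The state is a dict: "time_s": time; "joint_pos": joint angles; "qvel": joint speeds; "effort": joint torques, N m; "ee_pos": TCP position; "tool_rot": TCP orientation; "contact_force": force on the tool from outside, world axes, zero at the start; "wrist_torque": the same for the moment, N m; "width": opening from 0.0 (shut) to 1.0 (fully open).
Only numpy, scipy, OpenCV 4.12 (cv2) and the standard library are available. Lean on these libraries where they do the work, as an engineer would, in place of code of your own. Each camera call takes 0.05 s, during which the arm holds its last target.

## Working session

There is one attempt and no reset: what is moved stays moved. The work goes in short steps, Python scripts to look and compute and a tool call to move; the robot and the scene stay as the last step left them, time stands still between calls to the robot, and variables do not carry over. Pictures are saved under pics/ and viewed, and the job is handed in when it is done.

Besides the shell and the picture viewer there is one more tool, called after "Request:" as name(argument=value, ...) on one line, values as JSON. move_arm: Moves the arm, as the interface text tells. Its arguments: {"type":"object","properties":{"plan":{"type":"string"}},"required":["plan"]}

```bash
mkdir -p pics; python3 - <<'E'
from workcell import monitor,camera,env
import cv2
s=monitor.sense();print(s)
for n in ["scene","top","wrist"]:
    c=camera(n);cv2.imwrite(f"pics/{n}0.png",c["image"][:,:,::-1]);print(n,c["mtx"],c["k1"],c["R"],c["t"])
E
```

```text
{'time_s': 0.0, 'joint_pos': array([ 1.25658522e+00,  1.31110854e-01,  1.48926494e+00,  1.73865596e-05,
        1.52301001e+00, -8.54170527e-02]), 'qvel': array([ 0.00104264,  0.00101201, -0.00118066,  0.00019473,  0.00224662,
        0.00120088]), 'effort': array([ 5.39693774e-04, -5.59846115e+01, -4.91763818e+01,  7.68406922e-02,
        3.57774447e-02, -1.02447593e-04]), 'ee_pos': array([135.88872808, 583.83019373, 217.62537828]), 'tool_rot': array([-1.86469236e-04,  1.14148053e-01,  9.93463345e-01, -8.77014965e-04]), 'contact_force': array([0.52983266, 0.3202387 , 0.19544863]), 'wrist_torque': array([ 0.01454021, -0.00211083,  0.00439017]), 'width': 1.0001821942359153}
scene [[430.05977865   0.         254.20512816]
 [  0.         430.05977865 191.54000296]
 [  0.           0.           1.        ]] 0.044820014915463294 [[ 0.47459256  0.88010062 -0.01359428]
 [ 0.64833546 -0.35997623 -0.67087871]
 [-0.59533438  0.30958039 -0.74144248]] [-322.88094902 -348.64843726 1641.7695392 ]
top [[431.06030321   0.         257.37750236]
 [  0.         431.06030321 193.03655993]
 [  0.           0.           1.        ]] -0.151780239552248 [[ 7.57123921e-03 -9.99970481e-01  1.30884721e-03]
 [-9.80310073e-01 -7.68064384e-03 -1.97314895e-01]
 [ 1.97319123e-01  2.10842168e-04 -9.80339288e-01]] [  15.81065695  627.38244447 1412.14039226]
wrist [[344.32046482   0.         258.32058301]
 [  0.         344.32046482 183.64395657]
 [  0.           0.           1.        ]] -0.06073895918176958 [[ 2.27051801e-01  9.73882495e-01 -6.03960570e-04]
 [ 9.30893858e-01 -2.16847091e-01  2.93962521e-01]
 [ 2.86153986e-01 -6.73069431e-02 -9.55816756e-01]] [-597.89468696  -35.61410831  391.27616654]
```

View pics/scene0.png

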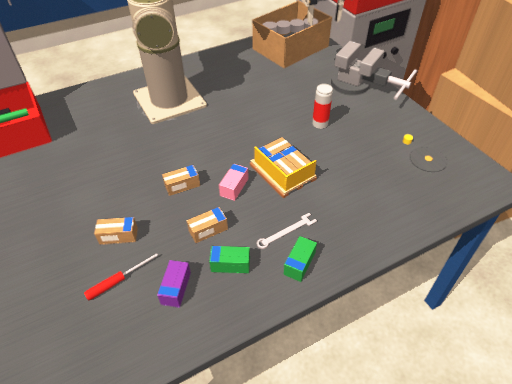

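View pics/top0.png

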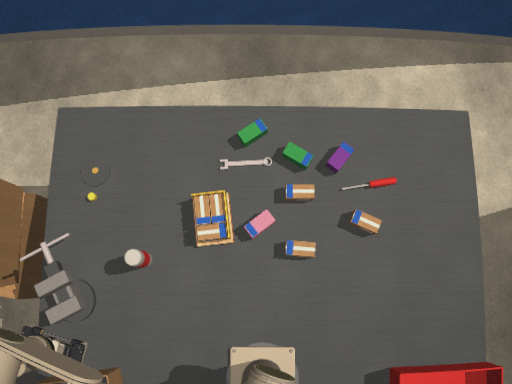

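View pics/wrist0.png

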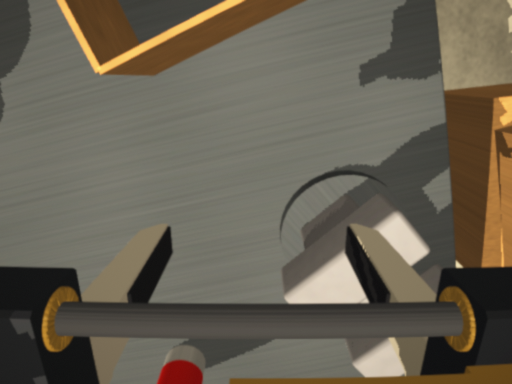

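```bash
cat > h.py <<'E'
import numpy as np, cv2
from workcell import monitor,camera,env
from scipy.spatial.transform import Rotation as Ro
def proj(c,X):
    X=np.atleast_2d(X); p=X@c["R"].T+c["t"]; s=p[:,:2]/p[:,2:]; r2=(s**2).sum(1,keepdims=True)
    s=s*(1+c["k1"]*r2); return s@np.diag([c["mtx"][0,0],c["mtx"][1,1]])+c["mtx"][:2,2]
def unproj(c,uv,z):
    uv=np.atleast_2d(uv).astype(float); d=(uv-c["mtx"][:2,2])/[c["mtx"][0,0],c["mtx"][1,1]]
    s=d.copy()
    for _ in range(30): s=d/(1+c["k1"]*(s**2).sum(1,keepdims=True))
    ray=np.c_[s,np.ones(len(s))]@c["R"]; o=-c["R"].T@c["t"]
    return o+ray*((z-o[2])/ray[:,2])[:,None]
def box(x,y,yaw,z0=0,h=50,l=100,w=50):
    P=np.array([[a*l/2,b*w/2,k] for k in (z0,z0+h) for a,b in ((1,1),(1,-1),(-1,-1),(-1,1))])
    R=Ro.from_euler('z',yaw).as_matrix(); return P@R.T+[x,y,0]
def tool():
    s=monitor.sense(); q=s["tool_rot"]; R=Ro.from_quat([q[1],q[2],q[3],q[0]]).as_matrix()
    return s,s["ee_pos"],R
def crop(c,x0,y0,x1,y1,f,name,lines=[]):
    im=cv2.resize(c["image"][y0:y1,x0:x1,::-1],None,fx=f,fy=f,interpolation=cv2.INTER_CUBIC)
    for L in lines:
        cv2.polylines(im,[np.round((L+0.5-[x0,y0])*f-0.5).astype(np.int32)],True,(255,255,0),1)
    cv2.imwrite("pics/"+name,im)
E
python3 - <<'E'
from h import *
import pickle
c=camera("top"); s=camera("scene"); pickle.dump((c,s),open("cams0.pkl","wb"))
crop(c,170,170,400,270,3.4,"topcrop.png")
crop(s,70,120,330,270,3,"scenecrop.png")
for uv in [(300,191),(301,248),(366,222),(212,218)]: print(uv,unproj(c,uv,50))
print(tool())
E
```

```text
(300, 191) [[ 638.09970516 -126.74673688   50.        ]]
(301, 248) [[ 441.5279335  -128.14166894   50.        ]]
(366, 222) [[ 531.01468798 -353.9322359    50.        ]]
(212, 218) [[541.51579895 175.06991729  50.        ]]
({'time_s': 0.25, 'joint_pos': array([ 1.25660777e+00,  1.30791314e-01,  1.48868738e+00,  3.04234205e-06,
        1.52298721e+00, -8.53645520e-02]), 'qvel': array([ 0.00110538, -0.00061727, -0.0021003 ,  0.00076873, -0.00065997,
       -0.00226262]), 'effort': array([ 7.85063185e-04, -5.59287822e+01, -4.91399109e+01,  7.66671519e-02,
        3.04387975e-02, -9.62820377e-05]), 'ee_pos': array([135.97646685, 584.12628436, 218.13345766]), 'tool_rot': array([-8.81380265e-05,  1.14162617e-01,  9.93461980e-01, -4.27641726e-04]), 'contact_force': array([ 0.3350507 ,  0.09886838, -0.18643791]), 'wrist_torque': array([-0.02558075,  0.02506735, -0.03437179]), 'width': 0.9988978427158771}, array([135.97646685, 584.12628436, 218.13345766]), array([[-9.73933778e-01,  2.26832363e-01, -2.72764954e-04],
       [ 2.26832514e-01,  9.73933428e-01, -8.29567456e-04],
       [ 7.74821596e-05, -8.69815727e-04, -9.99999619e-01]]))
```

View pics/topcrop.png

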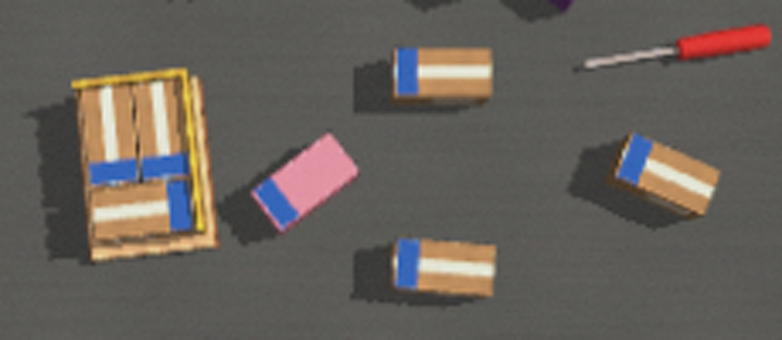

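View pics/scenecrop.png

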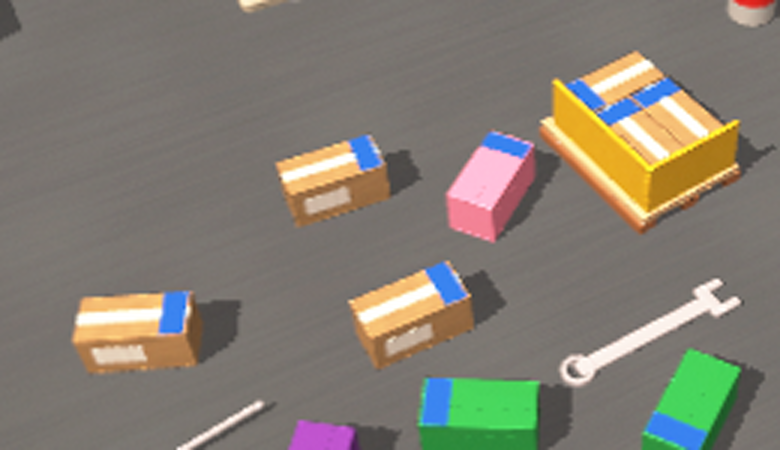

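```bash
cat >> h.py <<'E'
from scipy.optimize import minimize
def objmask(c):
    im=c["image"].astype(float); d=im.max(2)-im.min(2); v=im.max(2)
    # soft foreground
    return np.clip(np.maximum((d-25)/40,(v-110)/60),0,1)
def hullmask(c,P,shape,x0,y0,f=6):
    uv=proj(c,P); h=cv2.convexHull(((uv+0.5-[x0,y0])*f-0.5).astype(np.float32))
    m=np.zeros((shape[0]*f,shape[1]*f),np.uint8); cv2.fillConvexPoly(m,np.round(h*16).astype(np.int32),255,shift=4)
    return cv2.resize(m,(shape[1],shape[0]),interpolation=cv2.INTER_AREA)/255.
def fitbox(cams,p0,z0=0,dil=9):
    items=[]
    for c in cams:
        M=objmask(c); uv=proj(c,box(*p0,z0=z0)); a=np.floor(uv.min(0)-dil).astype(int); b=np.ceil(uv.max(0)+dil).astype(int)
        a=np.maximum(a,0);items.append((c,M[a[1]:b[1],a[0]:b[0]],a))
    def cost(q):
        p=np.array(q)*[1,1,.02]
        return sum(np.abs(hullmask(c,box(*p,z0=z0),m.shape,*a)-m).sum() for c,m,a in items)
    q=np.array(p0)*[1,1,50]; best=None
    r=minimize(cost,q,method="Nelder-Mead",options=dict(initial_simplex=q+np.array([[0,0,0],[8,0,0],[0,8,0],[0,0,8]]),maxiter=400,xatol=.02,fatol=.05))
    r=minimize(cost,r.x,method="Nelder-Mead",options=dict(initial_simplex=r.x+np.array([[-1,-1,-1],[3,0,0],[0,3,0],[0,0,3]]),maxiter=400,xatol=.02,fatol=.05))
    return r.x*[1,1,.02],r.fun
E
python3 - <<'E'
from h import *
import pickle
c,s=pickle.load(open("cams0.pkl","rb"))
for p in [(638,-127,np.pi/2),(441,-128,1.57),(531,-354,1.2)]:
    for cams in ([c],[s],[c,s]): print(fitbox(cams,p))
E
```

```text
(array([ 642.47150859, -128.09893953,    1.56911863]), np.float64(82.66176470588235))
(array([ 635.54117781, -125.93937432,    1.57834129]), np.float64(609.070588235294))
(array([ 636.65705243, -126.26255478,    1.56925448]), np.float64(740.3901960784315))
(array([ 442.89110298, -126.8519415 ,    1.51140759]), np.float64(46.8343137254902))
(array([ 437.54232164, -125.13178076,    1.50010308]), np.float64(383.14166666666665))
(array([ 441.10981978, -125.82949212,    1.50434145]), np.float64(476.2397058823529))
(array([ 537.36012203, -357.41191665,    1.21560939]), np.float64(106.93970588235294))
(array([ 531.51850176, -355.3178469 ,    1.15782722]), np.float64(362.25245098039215))
(array([ 533.10666815, -355.88042219,    1.16024369]), np.float64(511.82058823529417))
```

```bash
cat >> h.py <<'E'
def delta(pos,ang):
    """tool-frame shift from now to world pos, tool-y yaw ang (mod pi); rotvec"""
    s,p,R=tool()
    a=np.arctan2(R[1,1],R[0,1]); 
    y=np.array([np.cos(ang),np.sin(ang),0]); z=np.array([0,0,-1.])
    if y@R[:,1]<0: y=-y
    T=np.c_[np.cross(y,z),y,z]
    rv=Ro.from_matrix(R.T@T).as_rotvec()
    np.set_printoptions(suppress=True,precision=3)
    print("t",round(s["time_s"],2),"tcp",p,"yawY",round(a,3),"F",s["contact_force"],"w",s["width"]*93,"j",s["joint_pos"])
    print("shift tool",R.T@(np.array(pos)-p),"rot",rv)
    return R.T@(np.array(pos)-p),rv
E
python3 - <<'E'
from h import *
c=camera("wrist"); s,p,R=tool()
print(R.T@(-c["R"].T@c["t"]-p)); print(c["R"]@R)
delta((560,60,330),0.)
E
```

```text
[  80.79083817   -1.64878825 -166.23021146]
[[-2.74581628e-04  9.99999675e-01 -7.58056156e-04]
 [-9.55786904e-01 -4.85355515e-04 -2.94059788e-01]
 [-2.94060060e-01  6.43796731e-04  9.55786727e-01]]
t 0.3 tcp [136.009 584.197 218.296] yawY 1.342 F [-0.368 -0.532 -0.468] w 93.0963282642369 j [ 1.257  0.131  1.489 -0.     1.523 -0.085]
shift tool [-531.819 -414.45  -111.48 ] rot [-0.001  0.     1.342]
```

```bash
cat >> h.py <<'E'
def rows(pos,ang,n=10,w=93,steps=36.):
    """equal world steps for n rows from now (perfect tracking)"""
    s,p,R=tool(); sh,rv=delta(pos,ang); D=np.array(pos)-p
    print("step mm",np.linalg.norm(D)/n,"deg",np.degrees(np.linalg.norm(rv))/n)
    R=R.copy(); out=[]
    for i in range(n):
        d=R.T@D/n; out.append(f"{w} {d[0]:.1f} {d[1]:.1f} {d[2]:.1f} {rv[0]/n:.3f} {rv[1]/n:.3f} {rv[2]/n:.3f}")
        R=R@Ro.from_rotvec(rv/n).as_matrix()
    print("; ".join(out))
E
python3 - <<'E'
from h import *
rows((545,95,260),0.,20)
E
```

```text
t 0.3 tcp [136.009 584.197 218.296] yawY 1.342 F [-0.368 -0.532 -0.468] w 93.0963282642369 j [ 1.257  0.131  1.489 -0.     1.523 -0.085]
shift tool [-509.275 -383.723  -41.497] rot [-0.001  0.     1.342]
step mm 31.950198991691764 deg 3.8446104270181807
93 -25.5 -19.2 -2.1 -0.000 0.000 0.067; 93 -26.7 -17.4 -2.1 -0.000 0.000 0.067; 93 -27.8 -15.6 -2.1 -0.000 0.000 0.067; 93 -28.8 -13.7 -2.1 -0.000 0.000 0.067; 93 -29.6 -11.7 -2.1 -0.000 0.000 0.067; 93 -30.4 -9.7 -2.1 -0.000 0.000 0.067; 93 -30.9 -7.7 -2.1 -0.000 0.000 0.067; 93 -31.4 -5.6 -2.1 -0.000 0.000 0.067; 93 -31.7 -3.5 -2.1 -0.000 0.000 0.067; 93 -31.9 -1.3 -2.1 -0.000 0.000 0.067; 93 -31.9 0.8 -2.1 -0.000 0.000 0.067; 93 -31.7 2.9 -2.1 -0.000 0.000 0.067; 93 -31.5 5.1 -2.1 -0.000 0.000 0.067; 93 -31.1 7.2 -2.1 -0.000 0.000 0.067; 93 -30.5 9.2 -2.1 -0.000 0.000 0.067; 93 -29.8 11.3 -2.1 -0.000 0.000 0.067; 93 -29.0 13.2 -2.1 -0.000 0.000 0.067; 93 -28.1 15.1 -2.1 -0.000 0.000 0.067; 93 -27.0 17.0 -2.1 -0.000 0.000 0.067; 93 -25.8 18.8 -2.1 -0.000 0.000 0.067
```

Request:
move_arm(plan="93 -20 -15 -8 0 0 0.07; 93 -27 -17 -5 0 0 0.07; 93 -28 -15 -5 0 0 0.07; 93 -29 -14 -5 0 0 0.07; 93 -30 -12 -3 0 0 0.07; 93 -30 -10 -3 0 0 0.07; 93 -31 -8 -3 0 0 0.07; 93 -31 -6 -3 0 0 0.07; 93 -32 -3 -2 0 0 0.07; 93 -32 -1 -2 0 0 0.07")

```text
time_s: 1.13
ee_pos: [333.8, 333.4, 256.8]
tool_rot: [-0.0, 0.457, 0.89, -0.001]
contact_force: [0.5, 0.3, -0.3]
width: 1.002
```

```bash
python3 - <<'E'
from h import *
rows((545,95,260),0.,10)
E
```

```text
t 1.13 tcp [333.785 333.36  256.809] yawY 0.622 F [ 0.462  0.281 -0.269] w 93.20929837893435 j [ 0.676 -0.234  1.771 -0.     1.606  0.054]
shift tool [-316.784   32.792   -3.14 ] rot [-0.002  0.001  0.622]
step mm 31.849235165214584 deg 3.5633834791485937
93 -31.7 3.3 -0.3 -0.000 0.000 0.062; 93 -31.4 5.2 -0.3 -0.000 0.000 0.062; 93 -31.0 7.2 -0.3 -0.000 0.000 0.062; 93 -30.5 9.1 -0.3 -0.000 0.000 0.062; 93 -29.9 11.0 -0.3 -0.000 0.000 0.062; 93 -29.2 12.8 -0.3 -0.000 0.000 0.062; 93 -28.3 14.6 -0.3 -0.000 0.000 0.062; 93 -27.3 16.3 -0.3 -0.000 0.000 0.062; 93 -26.3 18.0 -0.3 -0.000 0.000 0.062; 93 -25.1 19.6 -0.3 -0.000 0.000 0.062
```

Request:
move_arm(plan="93 -31.7 3.3 0 0 0 0.062; 93 -31.4 5.2 0 0 0 0.062; 93 -31 7.2 0 0 0 0.062; 93 -30.5 9 0 0 0 0.062; 93 -30 11 0 0 0 0.062; 93 -29 13 0 0 0 0.062; 93 -28 14.5 0 0 0 0.062; 93 -27 16 0 0 0 0.062; 93 -26 18 0 0 0 0.062; 93 -25 19.5 0 0 0 0.062")

```text
time_s: 1.97
ee_pos: [549.4, 78.7, 259.7]
tool_rot: [0.001, 0.718, 0.696, 0.002]
contact_force: [0.4, 1.1, 0.1]
width: 1.002
```

```bash
python3 - <<'E'
from h import *
import pickle
delta((545,95,260),0)
w=camera("wrist"); c=camera("top"); s=camera("scene"); pickle.dump((w,c,s),open("cams1.pkl","wb"))
crop(w,0,0,512,384,1.5,"w1.png")
E
```

```text
t 1.97 tcp [549.429  78.689 259.687] yawY -0.031 F [0.43  1.113 0.116] w 93.19746130789065 j [ 0.049 -0.01   1.56   0.001  1.587  0.08 ]
shift tool [16.165 -4.934 -0.31 ] rot [ 0.004 -0.001 -0.031]
```

View pics/w1.png

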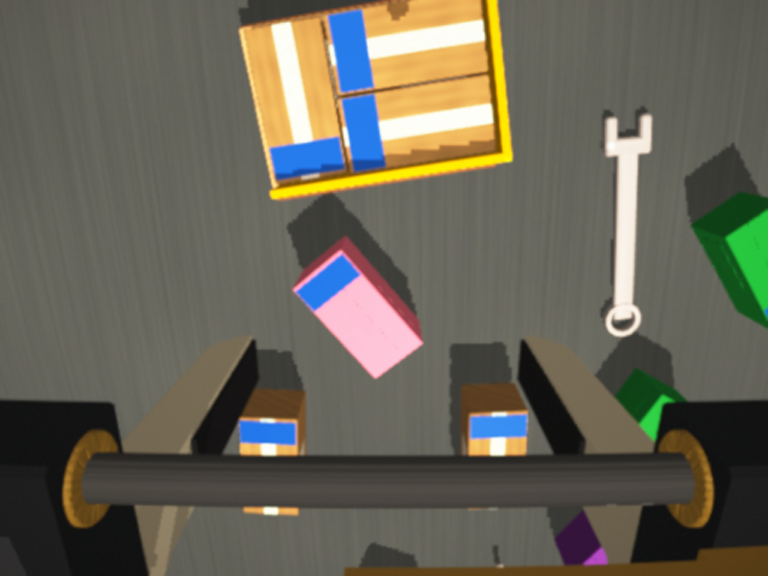

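Request:
move_arm(plan="93 20 -2 0 0 0 0; 93 20 -2 0 0 0 0; 93 10 0 0 0 0 0; 93 5 0 0 0 0 0; 93 0 0 0 0 0 0; 93 0 0 0 0 0 0; 93 0 0 0 0 0 0; 93 0 0 0 0 0 0; 93 0 0 0 0 0 0; 93 0 0 0 0 0 0")

```text
time_s: 2.95
ee_pos: [545.0, 135.8, 259.2]
tool_rot: [0.0, 0.717, 0.698, 0.001]
contact_force: [-0.7, -0.1, 0.3]
width: 1.002
```

```bash
python3 - <<'E'
from h import *
import pickle
delta((545,120,260),0)
w=camera("wrist"); c=camera("top"); s=camera("scene"); pickle.dump((w,c,s),open("cams2.pkl","wb"))
crop(w,100,0,512,250,1.9,"w2.png")
E
```

```text
t 2.95 tcp [544.964 135.844 259.231] yawY -0.027 F [-0.729 -0.091  0.299] w 93.16771362967566 j [0.153 0.011 1.54  0.001 1.589 0.179]
shift tool [-15.837   0.463  -0.784] rot [ 0.002 -0.001 -0.027]
```

View pics/w2.png

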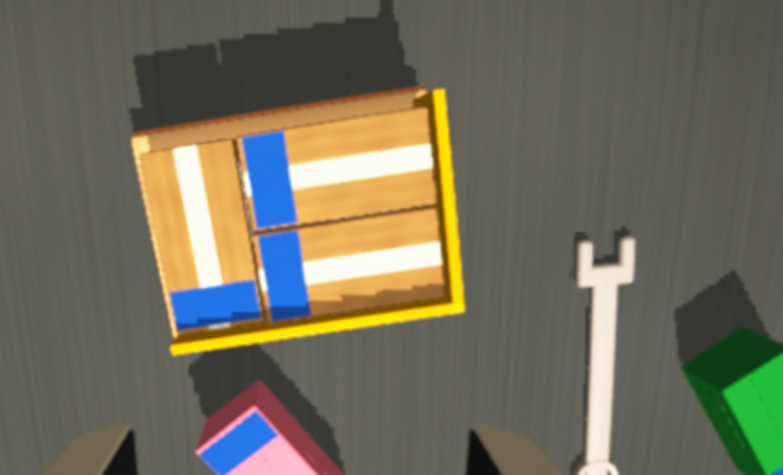

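```bash
cat >> h.py <<'E'
def Pw(p,X):
    R=Ro.from_euler('z',p[2]).as_matrix(); return np.atleast_2d(X)@R.T+[p[0],p[1],0]
def bx(x0,x1,y0,y1,z0,z1): return np.array([[x,y,z] for x in(x0,x1) for y in (y0,y1) for z in (z0,z1)],float)
def fencemask(c,p,shape,a):
    g=lambda X: hullmask(c,Pw(p,X),shape,*a,f=4)
    E=lambda z:bx(-81,-75,-59,56,z,84); S=lambda z:bx(-81,80,50,56,z,84)
    full=np.maximum(g(E(22)),g(S(22))); up=np.maximum(g(E(72)),g(S(72)))
    full=full*(1-g(bx(-73,75,-50,48,72,72.01)))
    return np.maximum(full,up)
def yellow(c):
    h=cv2.cvtColor(c["image"],cv2.COLOR_RGB2HSV).astype(float)
    return ((h[...,0]>20)&(h[...,0]<32)&(h[...,1]>190)).astype(float)
def fitfence(c,p0,dil=10):
    uv=proj(c,Pw(p0,bx(-84,92,-63,63,0,84))); a=np.maximum(np.floor(uv.min(0)-dil),0).astype(int); b=np.ceil(uv.max(0)+dil).astype(int)
    m=yellow(c)[a[1]:b[1],a[0]:b[0]]
    cost=lambda q: np.abs(fencemask(c,q*[1,1,.02],m.shape,a)-m).sum()
    q=np.array(p0)*[1,1,50]
    for k in (6,2):
        r=minimize(cost,q,method="Nelder-Mead",options=dict(initial_simplex=q+np.array([[0,0,0],[k,0,0],[0,k,0],[0,0,k]]),xatol=.02,fatol=.05)); q=r.x
    return q*[1,1,.02],r.fun,m.sum()
E
python3 - <<'E'
from h import *
import pickle
w,c,s=pickle.load(open("cams2.pkl","rb"))
o=np.array([100,0])
print(unproj(w,[o+np.array(v)/1.9 for v in [(464,311),(172,355),(446,92)]],84))
p0=(541,175,np.pi+.1)
p,f,n=fitfence(w,p0); print(p,f,n)
for cc in (c,s):
    try: print(fitfence(cc,p0))
    except Exception as e: print(e)
crop(w,100,0,512,250,1.9,"w2f.png",[proj(w,Pw(p,X)) for X in ([[-75,50,84],[80,50,84],[80,56,84],[-81,56,84],[-81,-59,84],[-75,-59,84]],[[-84,-63,22],[92,-63,22],[92,63,22],[-84,63,22]],[[-75,-50,72],[75,-50,72],[75,50,72],[-75,50,72]])])
E
```

```text
[[634.38047966 130.60865507  84.        ]
 [475.13187907 110.20239749  84.        ]
 [621.07714375 242.22517429  84.        ]]
[547.29100407 175.30684338   3.26780219] 1051.7132487504805 1753.0
(array([533.84750762, 168.03839711,   3.55628363]), np.float64(201.36489042675896), np.float64(0.0))
(array([539.90953715, 177.60621194,   3.25279074]), np.float64(492.5960784313725), np.float64(523.0))
```

View pics/w2f.png

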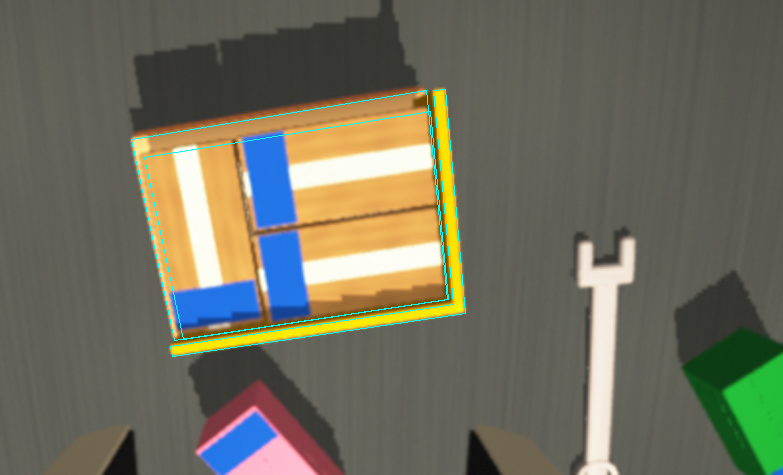

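```bash
cat >> h.py <<'E'
PAL=np.array([547.3,175.3,np.pi+.126])
def rows(pos,ang,n=10,w=93,tail=2,prof=None):
    s,p,R=tool(); sh,rv=delta(pos,ang); D=np.array(pos)-p
    k=n-tail; wt=np.ones(k); wt[0]=.6; wt[-1]=.5; wt[-2]=.8
    wt=np.r_[wt/wt.sum(),np.zeros(tail)]
    R=R.copy(); out=[]
    print("max step",np.linalg.norm(D)*wt.max(),"deg",np.degrees(np.linalg.norm(rv))*wt.max())
    for a in wt:
        d=R.T@D*a; r=rv*a; out.append(f"{w} {d[0]:.1f} {d[1]:.1f} {d[2]:.1f} 0 0 {r[2]:.3f}")
        R=R@Ro.from_rotvec(r).as_matrix()
    print("; ".join(out).replace("-0.0 ","0 ").replace(" 0.0 "," 0 "))
E
python3 - <<'E'
from h import *
rows((639,-127,150),0.,10,tail=1)
E
```

```text
t 3.1 tcp [544.958 135.988 259.218] yawY -0.027 F [ 0.171 -0.157  0.72 ] w 93.01448962798767 j [0.153 0.011 1.54  0.001 1.589 0.18 ]
shift tool [-260.487  100.826  109.158] rot [ 0.002 -0.001 -0.027]
max step 37.96101627947916 deg 0.19486468571822366
93 -19.8 7.7 8.3 0 0 -0.002; 93 -33.0 12.7 13.8 0 0 -0.003; 93 -33.0 12.6 13.8 0 0 -0.003; 93 -33.1 12.5 13.8 0 0 -0.003; 93 -33.1 12.4 13.8 0 0 -0.003; 93 -33.2 12.3 13.8 0 0 -0.003; 93 -33.2 12.2 13.8 0 0 -0.003; 93 -26.6 9.6 11.1 0 0 -0.003; 93 -16.6 6.0 6.9 0 0 -0.002; 93 0 0 0.0 0 0 -0.000
```

Request:
move_arm(plan="93 -20 8 8 0 0 -0.002; 93 -33 12.7 14 0 0 -0.003; 93 -33 12.6 14 0 0 -0.003; 93 -33 12.5 14 0 0 -0.003; 93 -33 12.4 14 0 0 -0.003; 93 -33 12.3 14 0 0 -0.003; 93 -33 12 14 0 0 -0.003; 93 -27 10 11 0 0 -0.003; 93 -16 6 7 0 0 -0.002; 93 0 0 0 0 0 0")

```text
time_s: 3.93
ee_pos: [645.1, -137.5, 146.0]
tool_rot: [0.002, 0.706, 0.708, 0.004]
contact_force: [0.2, -0.3, 0.0]
width: 1.0
```

```bash
python3 - <<'E'
from h import *
w=camera("wrist")
delta((639,-127,150),0)
print(fitbox([w],(639,-127,1.57),dil=20))
crop(w,0,0,512,384,1.5,"w3.png",[proj(w,box(639,-127,1.57))[4:]])
E
```

```text
t 3.98 tcp [ 644.875 -136.161  146.549] yawY 0.003 F [-1.051  0.531  0.094] w 93.07333348083687 j [-0.289  0.321  1.401  0.006  1.413 -0.294]
shift tool [ 9.194 -5.816 -3.463] rot [ 0.008 -0.004  0.003]
(array([ 639.618, -128.126,    1.57 ]), np.float64(919.1166666666667))
```

View pics/w3.png

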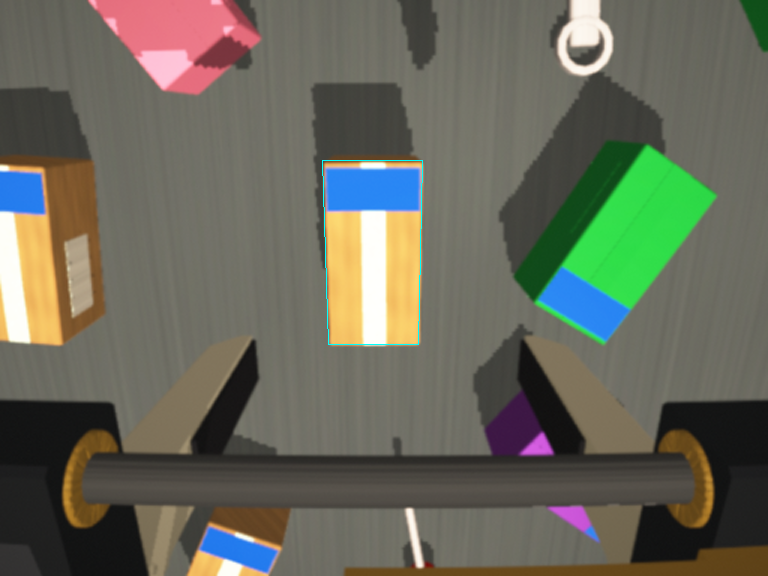

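```bash
python3 - <<'E'
from h import *
rows((639,-127.5,20),0.,10,w=76,tail=2)
E
```

```text
t 3.98 tcp [ 644.875 -136.161  146.549] yawY 0.003 F [-1.051  0.531  0.094] w 93.07333348083687 j [-0.289  0.321  1.401  0.006  1.413 -0.294]
shift tool [  8.186  -6.873 126.53 ] rot [ 0.008 -0.004  0.003]
max step 18.403014985152495 deg 0.07966684915201971
76 0.7 -0.6 11.0 0 0 0.000; 76 1.2 -1.0 18.3 0 0 0.000; 76 1.2 -1.0 18.3 0 0 0.000; 76 1.2 -0.9 18.3 0 0 0.000; 76 1.2 -0.9 18.3 0 0 0.000; 76 1.2 -0.9 18.3 0 0 0.000; 76 1.0 -0.7 14.7 0 0 0.000; 76 0.6 -0.4 9.2 0 0 0.000; 76 0 0 0 0 0 0.000; 76 0 0 0 0 0 0.000
```

Request:
move_arm(plan="76 3 -2.5 10 0.004 -0.002 0; 76 3 -2.5 18 0.004 -0.002 0; 76 1 -1 20 0 0 0; 76 0 0 20 0 0 0; 76 0 0 20 0 0 0; 76 0 0 15 0 0 0; 76 0 0 10 0 0 0; 76 0 0 5 0 0 0; 76 0 0 2 0 0 0; 76 0 0 0 0 0 0")

```text
time_s: 4.82
ee_pos: [639.7, -116.0, 25.5]
tool_rot: [0.002, 0.703, 0.712, 0.002]
contact_force: [0.3, -0.2, -0.2]
width: 0.819
```

```bash
python3 - <<'E'
from h import *
delta((639,-127.5,20),0)
E
```

```text
t 4.82 tcp [ 639.658 -115.957   25.49 ] yawY 0.013 F [ 0.322 -0.163 -0.211] w 76.16953034392739 j [-0.259  0.417  1.514  0.002  1.205 -0.272]
shift tool [-11.534  -0.837   5.485] rot [ 0.006 -0.     0.013]
```

Request:
move_arm(plan="76 -4 0 2 0.003 0 0.006; 76 -4 0 2 0.003 0 0.006; 76 -2 -0.5 1 0 0 0; 76 -1 0 0 0 0 0; 76 0 0 0 0 0 0; 48 0 0 0 0 0 0; 46 0 0 0 0 0 0; 46 0 0 0 0 0 0; 46 0 0 0 0 0 0; 46 0 0 0 0 0 0")

```text
time_s: 5.65
ee_pos: [642.5, -129.6, 25.5]
tool_rot: [0.003, 0.708, 0.707, 0.002]
contact_force: [-0.1, 0.4, 0.6]
width: 0.54
```

```bash
python3 - <<'E'
from h import *
delta((639,-127.5,20),0)
E
```

```text
t 5.65 tcp [ 642.517 -129.556   25.525] yawY -0.002 F [-0.083  0.357  0.603] w 50.176494591787254 j [-0.277  0.429  1.498 -0.     1.208 -0.275]
shift tool [ 2.062 -3.557  5.497] rot [ 0.007  0.002 -0.002]
```

```bash
cat >> h.py <<'E'
def tgt(px,py,z,ang_off=0.,ox=0.,oy=0.,pair=False):
    """tcp for carton centre at pallet px,py; carton centre sits at tool x=ox,y=oy"""
    ang=PAL[2]-np.pi+(np.pi/2 if pair else 0)+ang_off
    c=Pw(PAL,[px,py,0])[0]; y=np.array([np.cos(ang),np.sin(ang),0]); x=np.cross(y,[0,0,-1])
    p=c-ox*x-oy*y; p[2]=z; return p,ang
E
python3 - <<'E'
from h import *
p,a=tgt(-44,0,180,ox=2); print(p,a); rows(p,a,16,w=46,tail=1)
E
```

```text
[591.20252358 178.84519722 180.        ] 0.1259999999999999
t 5.65 tcp [ 642.517 -129.556   25.525] yawY -0.002 F [-0.083  0.357  0.603] w 50.176494591787254 j [-0.277  0.429  1.498 -0.     1.208 -0.275]
shift tool [ 307.986  -50.757 -155.484] rot [ 0.006  0.003 -0.128]
max step 25.087895317089732 deg 0.5264706990765241
46 13.3 -2.2 -6.7 0 0 -0.006; 46 22.2 -3.5 -11.2 0 0 -0.009; 46 22.2 -3.3 -11.2 0 0 -0.009; 46 22.2 -3.1 -11.2 0 0 -0.009; 46 22.3 -2.9 -11.2 0 0 -0.009; 46 22.3 -2.7 -11.2 0 0 -0.009; 46 22.3 -2.5 -11.2 0 0 -0.009; 46 22.4 -2.3 -11.1 0 0 -0.009; 46 22.4 -2.1 -11.1 0 0 -0.009; 46 22.4 -1.9 -11.1 0 0 -0.009; 46 22.4 -1.7 -11.1 0 0 -0.009; 46 22.4 -1.5 -11.1 0 0 -0.009; 46 22.4 -1.3 -11.1 0 0 -0.009; 46 18.0 -0.9 -8.9 0 0 -0.007; 46 11.2 -0.5 -5.6 0 0 -0.005; 46 0 0 0 0 0 -0.000
```

Request:
move_arm(plan="46 0 0 -15 0 0 0; 46 2 0 -25 0 0 0; 46 10 -1 -30 0 0 -0.006; 46 20 -3 -30 0 0 -0.013; 46 25 -4 -28 0 0 -0.013; 46 28 -4 -15 0 0 -0.013; 46 28 -4 -8 0 0 -0.013; 46 28 -4 -3 0 0 -0.013; 46 28 -4 0 0 0 -0.013; 46 26 -4 0 0 0 -0.013")

```text
time_s: 6.48
ee_pos: [602.7, 67.5, 193.7]
tool_rot: [0.003, 0.674, 0.739, 0.002]
contact_force: [0.2, -1.0, -1.9]
width: 0.531
```

```bash
python3 - <<'E'
from h import *
p,a=tgt(-44,0,170,ox=2); print(p,a); rows(p,a,10,w=46,tail=2)
E
```

```text
[591.20252358 178.84519722 170.        ] 0.1259999999999999
t 6.48 tcp [602.734  67.507 193.659] yawY 0.091 F [ 0.187 -0.996 -1.906] w 49.411048894106784 j [ 0.027  0.153  1.509 -0.     1.472 -0.064]
shift tool [111.941  -1.51   23.58 ] rot [ 0.007  0.001 -0.035]
max step 16.580778589780923 deg 0.29484253967645024
46 9.7 -0.1 2.1 0 0 -0.003; 46 16.2 -0.2 3.4 0 0 -0.005; 46 16.2 -0.1 3.4 0 0 -0.005; 46 16.2 0 3.4 0 0 -0.005; 46 16.2 0.1 3.4 0 0 -0.005; 46 16.2 0.2 3.4 0 0 -0.005; 46 13.0 0.2 2.7 0 0 -0.004; 46 8.1 0.2 1.7 0 0 -0.003; 46 0 0.0 0 0 0 -0.000; 46 0 0.0 0 0 0 -0.000
```

Request:
move_arm(plan="46 20 0 0 0.003 0 -0.006; 46 18 0 2 0.004 0 -0.006; 46 16 0 4 0 0 -0.006; 46 14 0 4 0 0 -0.006; 46 10 0 4 0 0 -0.005; 46 8 0 4 0 0 -0.003; 46 6 0 3 0 0 0; 46 4 0 2 0 0 0; 46 2 0 0 0 0 0; 46 0 0 0 0 0 0")

```text
time_s: 7.32
ee_pos: [589.3, 176.6, 177.7]
tool_rot: [0.002, 0.659, 0.752, 0.002]
contact_force: [-0.1, 0.6, -2.4]
width: 0.537
```

```bash
python3 - <<'E'
from h import *
p,a=tgt(-44,0,170,ox=2); delta(p,a)
w=camera("wrist"); delta(p,a)
crop(w,0,0,512,384,1.5,"w4.png",[proj(w,Pw(PAL,X)) for X in ([[-75,50,84],[80,50,84],[80,56,84],[-81,56,84],[-81,-59,84],[-75,-59,84]],)])
E
```

```text
t 7.32 tcp [589.322 176.63  177.691] yawY 0.132 F [-0.146  0.619 -2.396] w 49.96211428820683 j [0.208 0.187 1.501 0.    1.449 0.075]
shift tool [1.941 2.115 7.705] rot [ 0.005 -0.001  0.006]
t 7.37 tcp [589.353 176.337 177.647] yawY 0.132 F [ 0.491 -0.422 -2.953] w 50.04405821706965 j [0.207 0.187 1.501 0.    1.449 0.075]
shift tool [2.237 2.123 7.66 ] rot [ 0.005 -0.001  0.006]
```

View pics/w4.png

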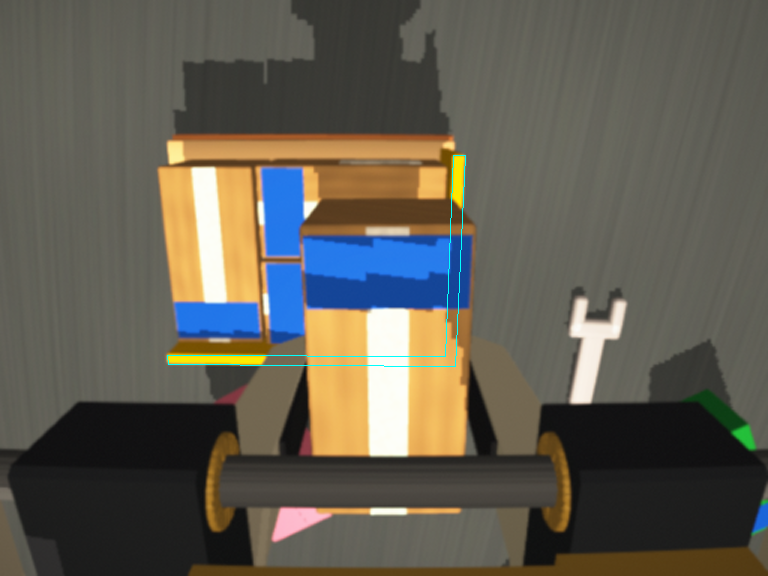

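```bash
python3 - <<'E'
from h import *
w=camera("wrist"); s,p,R=tool()
for uv in [(302,236),(472,234),(387,235)]:
    X=unproj(w,np.array(uv)/1.5,p[2]-25.5+50)[0]; print(R.T@(X-p))
p,a=tgt(-44,0,104,ox=2); rows(p,a,10,w=46,tail=2)
E
```

```text
[ 48.47232753 -23.38535385 -24.59941567]
[ 48.97156097  24.37571739 -24.33275957]
[ 48.70261115   0.48267795 -24.46616986]
t 7.42 tcp [589.452 176.161 177.76 ] yawY 0.132 F [ 0.916 -0.251 -2.142] w 50.00340842096068 j [0.207 0.187 1.501 0.    1.449 0.075]
shift tool [ 2.382  1.677 73.772] rot [ 0.006 -0.001  0.006]
max step 10.699953638159998 deg 0.06906583842833916
46 0.2 0.1 6.4 0 0 0.001; 46 0.3 0.2 10.7 0 0 0.001; 46 0.3 0.3 10.7 0 0 0.001; 46 0.3 0.3 10.7 0 0 0.001; 46 0.3 0.3 10.7 0 0 0.001; 46 0.4 0.3 10.7 0 0 0.001; 46 0.3 0.2 8.6 0 0 0.001; 46 0.2 0.1 5.3 0 0 0.000; 46 0 0.0 0 0 0 0.000; 46 0 0.0 0 0 0 0.000
```

Request:
move_arm(plan="46 0.5 0.2 5 0.003 0 0.002; 46 0.5 0.4 10 0.003 0 0.002; 46 0.5 0.4 10 0 0 0.002; 46 0.4 0.4 10 0 0 0; 46 0.4 0.3 10 0 0 0; 46 0 0 7 0 0 0; 46 0 0 5 0 0 0; 46 0 0 3 0 0 0; 46 0 0 1 0 0 0; 46 0 0 0 0 0 0")

```text
time_s: 8.25
ee_pos: [591.0, 176.8, 109.3]
tool_rot: [-0.001, 0.662, 0.749, -0.001]
contact_force: [-0.4, -1.6, -1.2]
width: 0.536
```

```bash
python3 - <<'E'
from h import *
p,a=tgt(-44,0,104,ox=0); delta(p,a)
w=camera("scene");
crop(w,220,110,340,210,6,"s5.png",[proj(w,Pw(PAL,X)) for X in ([[-75,50,84],[80,50,84],[80,56,84],[-81,56,84],[-81,-59,84],[-75,-59,84]],)])
E
```

```text
t 8.25 tcp [591.022 176.804 109.258] yawY 0.123 F [-0.418 -1.581 -1.24 ] w 49.887555468103784 j [0.207 0.252 1.554 0.001 1.338 0.085]
shift tool [4.002 0.435 5.259] rot [-0.003 -0.    -0.003]
```

View pics/s5.png

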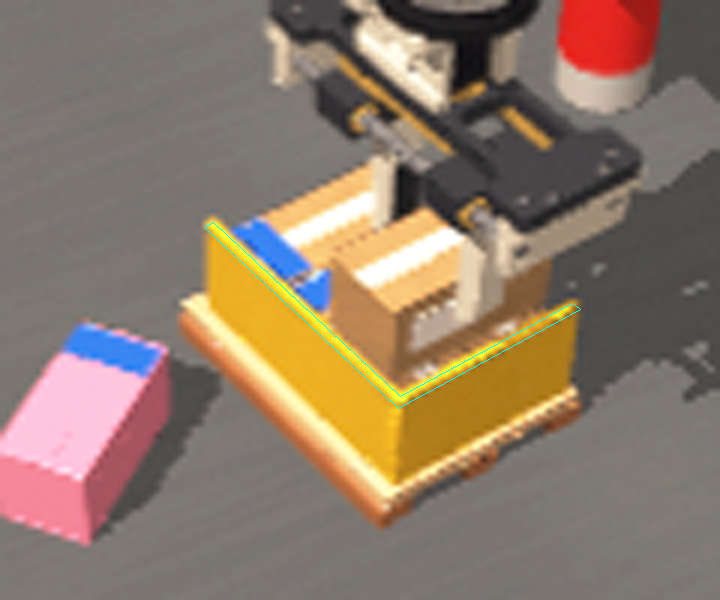

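Request:
move_arm(plan="46 2 0 1 0 0 0; 46 2 0 1 0 0 0; 46 0 0 1 0 0 0; 46 0 0 1 0 0 0; 46 0 0 1 0 0 0; 46 0 0 1 0 0 0; 46 0 0 0 0 0 0; 46 0 0 0 0 0 0; 46 0 0 0 0 0 0; 46 0 0 0 0 0 0")

```text
time_s: 9.13
ee_pos: [591.3, 181.2, 103.9]
tool_rot: [-0.0, 0.662, 0.749, -0.0]
contact_force: [-0.0, -0.3, -1.5]
width: 0.54
```

```bash
python3 - <<'E'
from h import *
p,a=tgt(-44,0,104,ox=0); delta(p,a)
w=camera("wrist");
crop(w,80,50,432,314,2.2,"w6.png",[proj(w,Pw(PAL,X)) for X in ([[-75,50,84],[80,50,84],[80,56,84],[-81,56,84],[-81,-59,84],[-75,-59,84]],)])
E
```

```text
t 9.13 tcp [591.311 181.163 103.865] yawY 0.123 F [-0.    -0.322 -1.52 ] w 50.20083296417487 j [0.214 0.258 1.557 0.    1.327 0.092]
shift tool [-0.287 -0.398 -0.135] rot [-0.    -0.    -0.003]
```

View pics/w6.png

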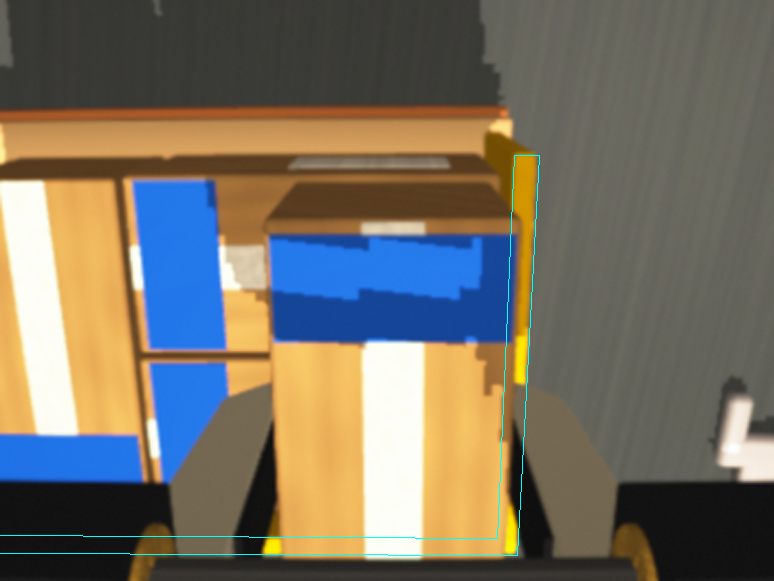

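Request:
move_arm(plan="46 0 0 0.8 0 0 0; 46 0 0 0.8 0 0 0; 46 0 0 0.8 0 0 0; 46 0 0 0.8 0 0 0; 46 0 0 0.8 0 0 0; 46 0 0 0.8 0 0 0; 46 0 0 0.8 0 0 0; 46 0 0 0 0 0 0; 46 0 0 0 0 0 0; 46 0 0 0 0 0 0")

```text
time_s: 10.02
ee_pos: [591.5, 181.1, 97.8]
tool_rot: [-0.0, 0.663, 0.749, 0.0]
contact_force: [-0.2, 0.1, -1.9]
width: 0.534
```

```bash
python3 - <<'E'
from h import *
p,a=tgt(-44,0,97,ox=0); delta(p,a)
E
```

```text
t 10.02 tcp [591.469 181.121  97.792] yawY 0.122 F [-0.178  0.093 -1.887] w 49.68764508944063 j [0.214 0.264 1.561 0.    1.316 0.092]
shift tool [-0.226 -0.55   0.792] rot [ 0.    -0.    -0.004]
```

Request:
move_arm(plan="46 0 0 0.7 0 0 0; 46 0 0 0.7 0 0 0; 46 0 0 0.7 0 0 0; 46 0 0 0.7 0 0 0; 46 0 0 0 0 0 0; 46 0 0 0 0 0 0; 46 0 0 0 0 0 0; 46 0 0 0 0 0 0; 46 0 0 0 0 0 0; 46 0 0 0 0 0 0")

```text
time_s: 10.85
ee_pos: [592.1, 181.2, 97.6]
tool_rot: [0.0, 0.662, 0.749, 0.001]
contact_force: [-1.2, -0.6, 1.2]
width: 0.535
```

```bash
python3 - <<'E'
from h import *
p,a=tgt(-44,0,97,ox=0); delta(p,a)
E
```

```text
t 10.85 tcp [592.125 181.187  97.573] yawY 0.123 F [-1.174 -0.633  1.249] w 49.77185240802613 j [0.214 0.264 1.562 0.    1.314 0.091]
shift tool [-0.211 -1.21   0.571] rot [ 0.002 -0.    -0.003]
```

Request:
move_arm(plan="46 0 0.8 -0.2 0 0 0; 46 0 0.8 0 0 0 0; 46 0 0.8 0 0 0 0; 46 0 0.8 0 0 0 0; 46 0 0.7 0 0 0 0; 46 0 0.6 0 0 0 0; 46 0 0.4 0 0 0 0; 46 0 0 0 0 0 0; 46 0 0 0 0 0 0; 46 0 0 0 0 0 0")

```text
time_s: 11.68
ee_pos: [595.8, 181.8, 97.6]
tool_rot: [-0.001, 0.662, 0.749, -0.001]
contact_force: [-3.3, -0.8, 2.3]
width: 0.536
```

```bash
python3 - <<'E'
from h import *
p,a=tgt(-50,0,97,ox=0); delta(p,a)
E
```

```text
t 11.68 tcp [595.782 181.814  97.633] yawY 0.123 F [-3.323 -0.828  2.336] w 49.83517306943807 j [0.214 0.278 1.546 0.001 1.32  0.09 ]
shift tool [-0.367  1.087  0.63 ] rot [-0.002 -0.    -0.003]
```

Request:
move_arm(plan="46 0 0.6 0 0 0 0; 46 0 0.6 0 0 0 0; 46 0 0.6 0 0 0 0; 46 0 0.6 0 0 0 0; 46 0 0 0 0 0 0; 46 0 0 0 0 0 0; 46 0 0 0 0 0 0; 46 0 0 0 0 0 0; 46 0 0 0 0 0 0; 46 0 0 0 0 0 0")

```text
time_s: 12.52
ee_pos: [595.9, 181.8, 97.8]
tool_rot: [-0.003, 0.662, 0.749, -0.003]
contact_force: [-2.3, -0.2, 1.7]
width: 0.536
```

```bash
python3 - <<'E'
from h import *
p,a=tgt(-50,0,97,ox=0); delta(p,a)
w=camera("wrist"); s=camera("scene")
crop(w,80,50,432,314,2.2,"w7.png")
crop(s,220,110,340,210,6,"s7.png")
E
```

```text
t 12.52 tcp [595.855 181.834  97.757] yawY 0.123 F [-2.308 -0.25   1.695] w 49.855097124787896 j [0.213 0.283 1.539 0.001 1.327 0.09 ]
shift tool [-0.378  1.015  0.749] rot [-0.008 -0.    -0.003]
```

View pics/w7.png

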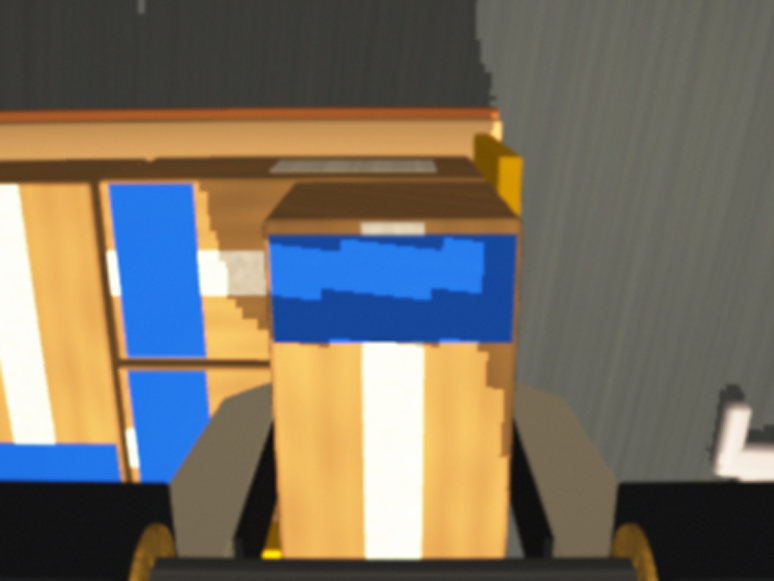

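View pics/s7.png

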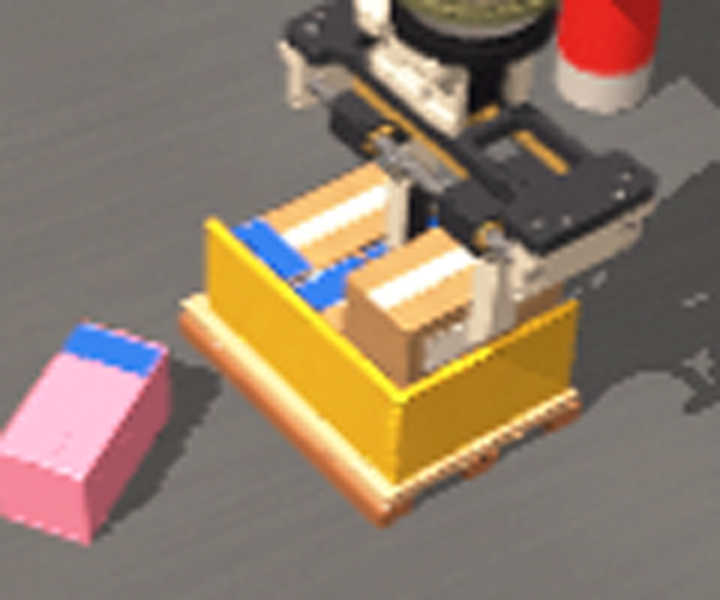

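Request:
move_arm(plan="56 0 0 0 0.004 0 0; 62 0 0 0 0.004 0 0; 66 0 0 0 0 0 0; 68 0 0 0 0 0 0; 68 0 0 -5 0 0 0; 70 0 0 -12 0 0 0; 76 -5 -10 -20 0 0 0; 80 -10 -20 -22 0 0 0; 80 -10 -20 -20 0 0 0; 80 -10 -15 -10 0 0 0")

```text
time_s: 13.45
ee_pos: [536.8, 139.6, 190.9]
tool_rot: [-0.006, 0.662, 0.75, -0.006]
contact_force: [0.3, -0.1, 0.1]
width: 0.859
```

```bash
python3 - <<'E'
from h import *
w=camera("wrist"); s=camera("scene");c=camera("top")
p,a=tgt(-50,0,97,ox=0); delta(p,a)
P=[[-75,-50,122],[-25,-50,122],[-25,50,122],[-75,50,122]]
L=[[-75,50,84],[80,50,84],[80,56,84],[-81,56,84],[-81,-59,84],[-75,-59,84]]
crop(w,80,50,432,314,2.2,"w8.png",[proj(w,Pw(PAL,P)),proj(w,Pw(PAL,L))])
crop(s,220,110,340,210,6,"s8.png",[proj(s,Pw(PAL,P))])
E
```

```text
t 13.6 tcp [537.481 139.401 189.948] yawY 0.124 F [-0.309 -0.397 -0.472] w 79.79694804919426 j [0.161 0.04  1.636 0.001 1.481 0.037]
shift tool [34.525 65.611 91.94 ] rot [-0.016 -0.    -0.002]
```

View pics/w8.png

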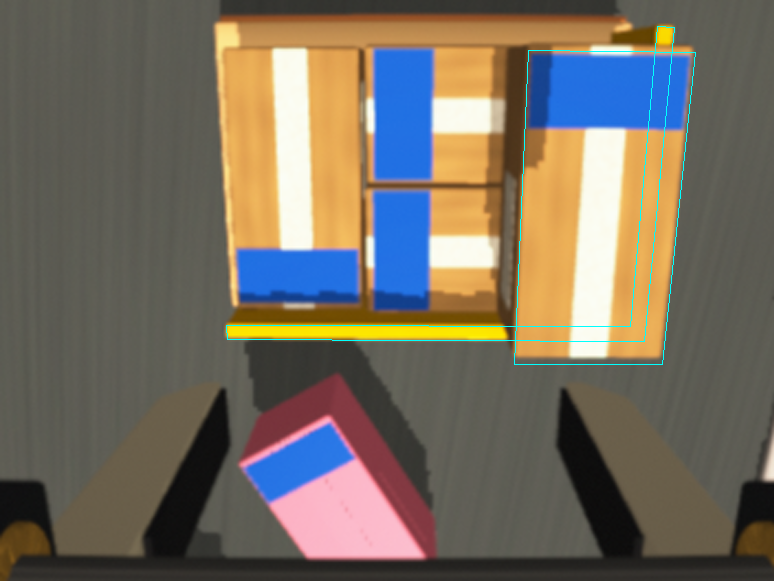

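View pics/s8.png

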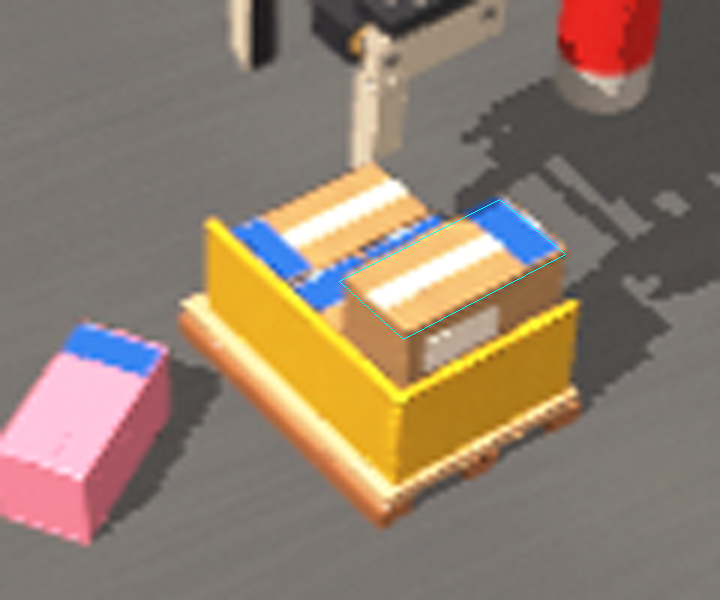

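```bash
python3 - <<'E'
from h import *
rows((440,-126,130),-0.064,10,tail=1)
E
```

```text
t 13.6 tcp [537.481 139.401 189.948] yawY 0.124 F [-0.309 -0.397 -0.472] w 79.79694804919426 j [0.161 0.04  1.636 0.001 1.481 0.037]
shift tool [-251.379 -128.484   61.923] rot [-0.016  0.001  0.188]
max step 36.58513931947206 deg 1.3646723241563858
93 -19.1 -9.8 4.7 0 0 0.014; 93 -32.0 -15.8 7.8 0 0 0.024; 93 -32.4 -15.1 7.8 0 0 0.024; 93 -32.8 -14.3 7.7 0 0 0.024; 93 -33.1 -13.5 7.7 0 0 0.024; 93 -33.4 -12.8 7.7 0 0 0.024; 93 -33.7 -12.0 7.7 0 0 0.024; 93 -27.2 -9.0 6.1 0 0 0.019; 93 -17.1 -5.3 3.8 0 0 0.012; 93 0 0 0 0 0 0.000
```

Request:
move_arm(plan="80 -19 -10 3 -0.005 0 0.014; 80 -32 -16 7 -0.005 0 0.024; 80 -32 -15 8 -0.005 0 0.024; 80 -32 -14 8 0 0 0.024; 80 -32 -13 8 0 0 0.024; 80 -32 -12 8 0 0 0.024; 80 -30 -11 8 0 0 0.024; 80 -22 -7 6 0 0 0.019; 80 -10 -3 4 0 0 0.01; 80 -3 0 0 0 0 0")

```text
time_s: 14.43
ee_pos: [446.4, -113.7, 124.6]
tool_rot: [-0.001, 0.73, 0.683, 0.002]
contact_force: [0.6, 1.1, 0.9]
width: 0.862
```

```bash
python3 - <<'E'
from h import *
w=camera("wrist")
delta((440,-126,27),-0.064)
crop(w,0,0,512,384,1.5,"w9.png",[proj(w,box(440,-126,1.507))[4:]])
rows((440,-126,26),-0.064,10,tail=2)
E
```

```text
t 14.48 tcp [ 446.847 -113.612  125.062] yawY -0.066 F [-0.097 -0.563  0.819] w 79.97358897760586 j [-0.364 -0.189  1.974  0.004  1.357 -0.299]
shift tool [-13.213  -6.072  98.006] rot [ 0.001 -0.004 -0.002]
t 14.48 tcp [ 446.847 -113.612  125.062] yawY -0.066 F [-0.097 -0.563  0.819] w 79.97358897760586 j [-0.364 -0.189  1.974  0.004  1.357 -0.299]
shift tool [-13.217  -6.072  99.006] rot [ 0.001 -0.004 -0.002]
max step 14.502654102147803 deg 0.03787522115102625
93 -1.1 -0.5 8.6 0 0 -0.000; 93 -1.9 -0.9 14.3 0 0 -0.000; 93 -1.9 -0.9 14.4 0 0 -0.000; 93 -1.9 -0.9 14.4 0 0 -0.000; 93 -1.9 -0.9 14.4 0 0 -0.000; 93 -1.9 -0.9 14.4 0 0 -0.000; 93 -1.5 -0.7 11.5 0 0 -0.000; 93 -0.9 -0.4 7.2 0 0 -0.000; 93 0 0 0 0 0 -0.000; 93 0 0 0 0 0 -0.000
```

View pics/w9.png

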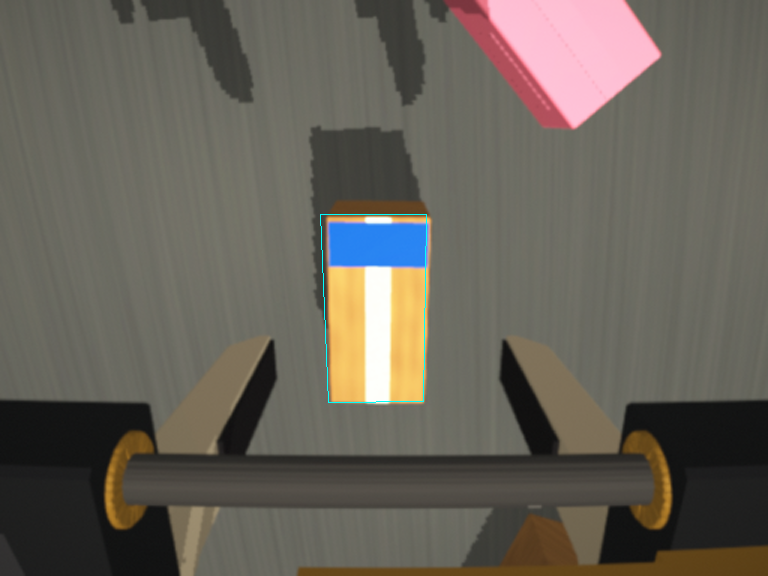

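Request:
move_arm(plan="80 -3 -1 9 0 -0.004 0.006; 80 -3 -2 14 0 0 0.006; 80 -3 -1 15 0 0 0.006; 80 -2 -1 15 0 0 0; 80 -1 0 15 0 0 0; 80 0 0 12 0 0 0; 80 0 0 9 0 0 0; 80 0 0 5 0 0 0; 80 0 0 2 0 0 0; 80 0 0 0 0 0 0")

```text
time_s: 15.32
ee_pos: [447.3, -118.4, 23.5]
tool_rot: [0.001, 0.733, 0.68, 0.002]
contact_force: [0.8, -0.3, -0.0]
width: 0.861
```

```bash
python3 - <<'E'
from h import *
delta((441,-126.5,25.5),-0.084)
E
```

```text
t 15.32 tcp [ 447.261 -118.433   23.489] yawY -0.074 F [ 0.779 -0.309 -0.024] w 80.03884971170973 j [-0.371 -0.053  2.052  0.002  1.139 -0.298]
shift tool [-8.507 -5.638 -2.039] rot [ 0.004 -0.001  0.01 ]
```

Request:
move_arm(plan="80 -3 -2 -1 0.002 0 0.005; 80 -3 -2 -1 0.002 0 0.005; 80 -1.5 -1.5 0 0 0 0; 80 -0.5 -0.5 0 0 0 0; 80 0 0 0 0 0 0; 48 0 0 0 0 0 0; 46 0 0 0 0 0 0; 46 0 0 0 0 0 0; 46 0 0 0 0 0 0; 46 0 0 0 0 0 0")

```text
time_s: 16.15
ee_pos: [442.7, -127.9, 29.4]
tool_rot: [0.003, 0.737, 0.676, 0.001]
contact_force: [-2.2, -0.2, 1.0]
width: 0.551
```

```bash
python3 - <<'E'
from h import *
delta((441,-126.5,25.5),-0.084)
p,a=tgt(32,20,180,pair=True); a-=np.pi; print(p,a)
rows(p,a,20,w=46,tail=0)
E
```

```text
t 16.15 tcp [ 442.668 -127.853   29.41 ] yawY -0.085 F [-2.194 -0.152  1.003] w 51.272496347296354 j [-0.393 -0.07   2.056  0.     1.15  -0.308]
shift tool [ 1.211 -1.8    3.898] rot [ 0.006  0.001 -0.001]
[518.067 151.437 180.   ] -1.4447963267948967
t 16.15 tcp [ 442.668 -127.853   29.41 ] yawY -0.085 F [-2.194 -0.152  1.003] w 51.272496347296354 j [-0.393 -0.07   2.056  0.     1.15  -0.308]
shift tool [ 284.491   52.153 -150.7  ] rot [ 0.006 -0.003  1.359]
max step 17.255938596867335 deg 4.121051194889131
46 9.0 1.7 -4.8 0 0 0.043; 46 15.2 2.1 -8.0 0 0 0.072; 46 15.3 1.0 -8.0 0 0 0.072; 46 15.3 -0.1 -8.0 0 0 0.072; 46 15.3 -1.2 -8.0 0 0 0.072; 46 15.1 -2.3 -8.0 0 0 0.072; 46 14.9 -3.4 -8.0 0 0 0.072; 46 14.6 -4.4 -8.0 0 0 0.072; 46 14.3 -5.5 -8.0 0 0 0.072; 46 13.8 -6.5 -8.0 0 0 0.072; 46 13.3 -7.5 -8.0 0 0 0.072; 46 12.8 -8.4 -8.0 0 0 0.072; 46 12.1 -9.3 -8.0 0 0 0.072; 46 11.4 -10.2 -8.0 0 0 0.072; 46 10.7 -11.0 -8.0 0 0 0.072; 46 9.9 -11.7 -8.0 0 0 0.072; 46 9.0 -12.4 -8.0 0 0 0.072; 46 8.1 -13.0 -8.0 0 0 0.072; 46 5.7 -10.8 -6.4 0 0 0.058; 46 3.2 -7.0 -4.0 0 0 0.036
```

Request:
move_arm(plan="60 0 0 0 0 0 0; 60 0 0 0 0 0 0; 60 0 0 2 0.003 0 0; 60 0 0 2.5 0.003 0 0; 60 0 -0.5 2.5 0 0 0; 60 0 0 1.5 0 0 0; 48 0 0 0.5 0 0 0; 46 0 0 0.5 0 0 0; 46 0 0 0 0 0 0; 46 0 0 0 0 0 0")

```text
time_s: 16.98
ee_pos: [442.1, -127.5, 18.3]
tool_rot: [-0.0, 0.737, 0.676, -0.001]
contact_force: [-0.8, 0.1, 1.4]
width: 0.536
```

```bash
python3 - <<'E'
from h import *
delta((441,-126.5,25.5),-0.084)
E
```

```text
t 16.98 tcp [ 442.056 -127.535   18.34 ] yawY -0.085 F [-0.847  0.086  1.387] w 49.838136080158684 j [-0.391 -0.046  2.056 -0.002  1.133 -0.305]
shift tool [ 0.933 -1.151 -7.159] rot [-0.002  0.001 -0.001]
```

Request:
move_arm(plan="46 0 0 -12 0 0 0; 46 0 0 -25 0 0 0; 46 5 1 -30 0 0 0.05; 46 12 2 -30 0 0 0.1; 46 18 1 -25 0 0 0.11; 46 20 -1 -18 0 0 0.11; 46 20 -3 -10 0 0 0.11; 46 20 -6 -5 0 0 0.11; 46 19 -8 0 0 0 0.11; 46 18 -10 0 0 0 0.11")

```text
time_s: 17.82
ee_pos: [479.6, 7.7, 177.2]
tool_rot: [-0.003, 0.95, 0.313, -0.004]
contact_force: [-0.2, 0.3, -2.0]
width: 0.537
```

```bash
python3 - <<'E'
from h import *
p,a=tgt(32,20,170,pair=True,ox=1); a-=np.pi; print(p,a)
rows(p,a,10,w=46,tail=1)
E
```

```text
[519.05908998 151.56287715 170.        ] -1.4447963267948967
t 17.82 tcp [479.58    7.674 177.179] yawY -0.935 F [-0.228  0.301 -2.041] w 49.91881656442464 j [-0.092 -0.167  1.858  0.002  1.461  0.843]
shift tool [117.248 -92.279   7.17 ] rot [-0.006  0.008  0.51 ]
max step 18.90871334818751 deg 3.697608007943446
46 8.9 -7.0 0.5 0 0 0.039; 46 14.4 -12.2 0.9 0 0 0.065; 46 13.6 -13.1 0.9 0 0 0.065; 46 12.7 -14.0 0.9 0 0 0.065; 46 11.8 -14.8 0.9 0 0 0.065; 46 10.8 -15.5 0.9 0 0 0.065; 46 9.7 -16.2 0.9 0 0 0.065; 46 6.9 -13.4 0.7 0 0 0.052; 46 3.9 -8.6 0.5 0 0 0.032; 46 0 0 0 0 0 0.000
```

Request:
move_arm(plan="46 14 -11 0.5 -0.003 0.004 0.06; 46 14 -12 1 -0.003 0.004 0.065; 46 13 -13 1 0 0 0.065; 46 12 -13 1 0 0 0.065; 46 11 -13 1 0 0 0.065; 46 9 -11 1 0 0 0.06; 46 6 -9 1 0 0 0.045; 46 4 -6 1 0 0 0.03; 46 2 -3 0 0 0 0.01; 46 0 0 0 0 0 0")

```text
time_s: 18.65
ee_pos: [517.8, 136.7, 165.6]
tool_rot: [-0.001, 0.997, 0.072, -0.003]
contact_force: [-0.7, -0.0, -2.3]
width: 0.537
```

```bash
python3 - <<'E'
from h import *
p,a=tgt(32,20,98,pair=True,ox=1); a-=np.pi; print(p,a)
w=camera("wrist")
P=[[-75,-52,122],[-25,-52,122],[-25,48,122],[-75,48,122]]
L=[[-75,50,84],[80,50,84],[80,56,84],[-81,56,84],[-81,-59,84],[-75,-59,84]]
crop(w,0,0,512,384,1.5,"w10.png",[proj(w,Pw(PAL,P)),proj(w,Pw(PAL,L))])
rows(p,a,10,w=46,tail=1)
E
```

```text
[519.05908998 151.56287715  98.        ] -1.4447963267948967
t 18.7 tcp [517.542 136.39  165.523] yawY -1.427 F [-1.829 -0.301 -2.602] w 49.95624962087009 j [ 0.16  -0.007  1.729  0.003  1.426  1.586]
shift tool [  4.14  -14.591  67.541] rot [-0.003  0.007  0.018]
max step 8.76240138340745 deg 0.14279953767899148
46 0.3 -1.1 5.1 0 0 0.001; 46 0.5 -1.8 8.5 0 0 0.002; 46 0.5 -1.9 8.5 0 0 0.002; 46 0.5 -1.9 8.5 0 0 0.002; 46 0.5 -1.9 8.5 0 0 0.002; 46 0.5 -1.9 8.5 0 0 0.002; 46 0.5 -1.9 8.5 0 0 0.002; 46 0.4 -1.5 6.8 0 0 0.002; 46 0.2 -0.9 4.3 0 0 0.001; 46 0 0 0 0 0 0.000
```

View pics/w10.png

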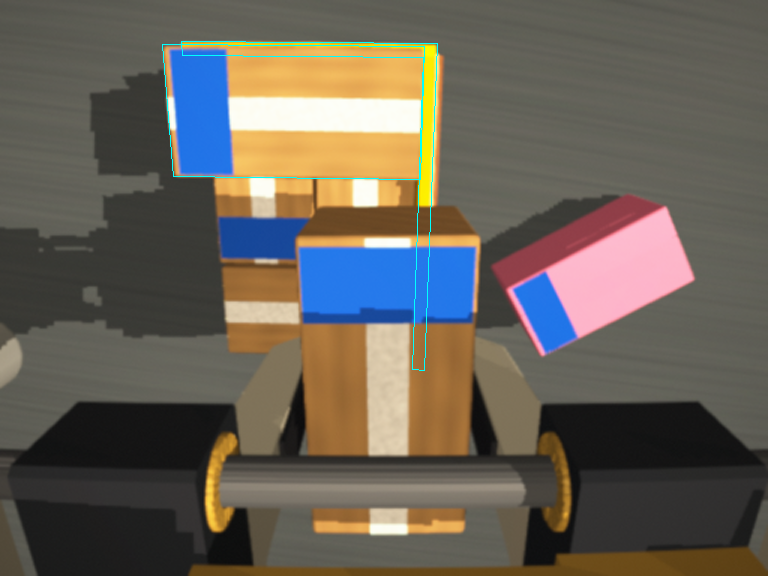

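Request:
move_arm(plan="46 1 -4 4 -0.002 0.003 0.006; 46 1 -4 8 -0.002 0.003 0.006; 46 1 -3 9 0 0 0.006; 46 0.5 -2 10 0 0 0; 46 0 -1 10 0 0 0; 46 0 0 9 0 0 0; 46 0 0 7 0 0 0; 46 0 0 4 0 0 0; 46 0 0 2 0 0 0; 46 0 0 0 0 0 0")

```text
time_s: 19.53
ee_pos: [516.8, 149.4, 93.2]
tool_rot: [0.001, 0.998, 0.062, -0.002]
contact_force: [0.4, -0.2, -3.3]
width: 0.538
```

```bash
python3 - <<'E'
from h import *
p,a=tgt(32,20,91,pair=True,ox=1); a-=np.pi; delta(p,a)
w=camera("wrist")
L=[[-75,50,84],[80,50,84],[80,56,84],[-81,56,84],[-81,-59,84],[-75,-59,84]]
crop(w,80,50,432,314,2.2,"w11.png",[proj(w,Pw(PAL,L))])
E
```

```text
t 19.53 tcp [516.759 149.418  93.154] yawY -1.446 F [ 0.38  -0.22  -3.277] w 50.00476823786697 j [ 0.188  0.065  1.793 -0.002  1.288  1.634]
shift tool [ 2.56  -1.846  2.137] rot [ 0.002  0.005 -0.001]
```

View pics/w11.png

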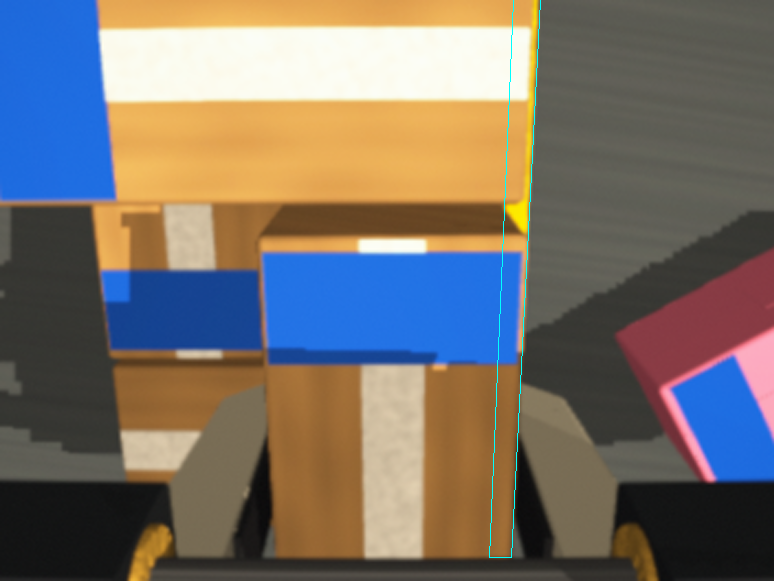

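Request:
move_arm(plan="46 0 0 0.8 0 0.003 0; 46 0 0 0.8 0 0.002 0; 46 0 0 0.8 0 0 0; 46 0 0 0.7 0 0 0; 46 0 0 0.5 0 0 0; 46 0 0 0 0 0 0; 46 0 0.6 0 0 0 0; 46 0 0.8 0 0 0 0; 46 0 0.8 0 0 0 0; 46 0 0.8 0 0 0 0")

```text
time_s: 20.42
ee_pos: [519.1, 148.9, 92.5]
tool_rot: [-0.001, 0.998, 0.062, 0.003]
contact_force: [-1.3, 5.0, -2.7]
width: 0.539
```

```bash
python3 - <<'E'
from h import *
p,a=tgt(25,25,90.3,pair=True,ox=1); a-=np.pi; delta(p,a)
E
```

```text
t 20.42 tcp [519.149 148.929  92.528] yawY -1.446 F [-1.291  4.97  -2.676] w 50.08913898853054 j [0.183 0.06  1.799 0.002 1.276 1.629]
shift tool [7.23  2.371 2.27 ] rot [-0.002 -0.006 -0.001]
```

```bash
python3 - <<'E'
from h import *
p,a=tgt(25,25,90.3,pair=True,ox=1); a-=np.pi;
s=camera("scene");w=camera("wrist"); delta(p,a)
crop(s,220,110,340,210,6,"s12.png")
L=[[-75,50,84],[80,50,84],[80,56,84],[-81,56,84],[-81,-59,84],[-75,-59,84]]
crop(w,80,50,432,314,2.2,"w12.png",[proj(w,Pw(PAL,L))])
E
```

```text
t 20.52 tcp [519.12  148.952  92.512] yawY -1.446 F [-0.967  5.137 -2.181] w 49.81918010408631 j [0.183 0.06  1.799 0.002 1.276 1.629]
shift tool [7.257 2.397 2.253] rot [-0.002 -0.006 -0.001]
```

View pics/s12.png

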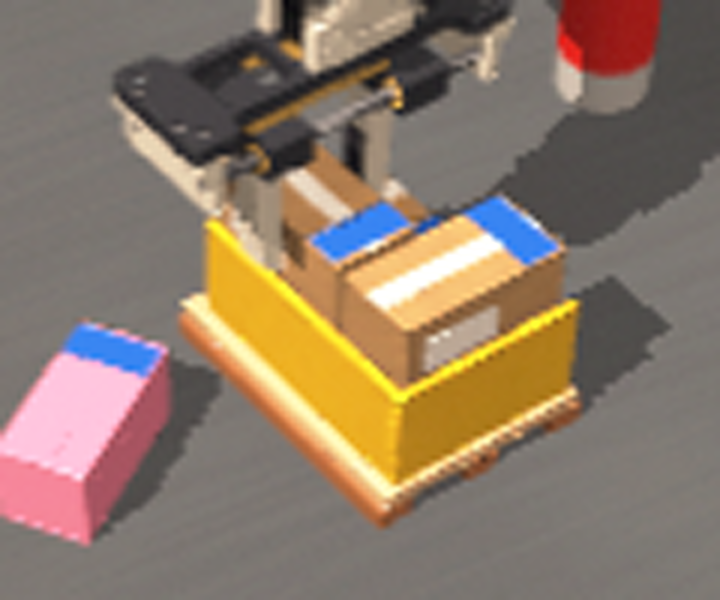

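View pics/w12.png

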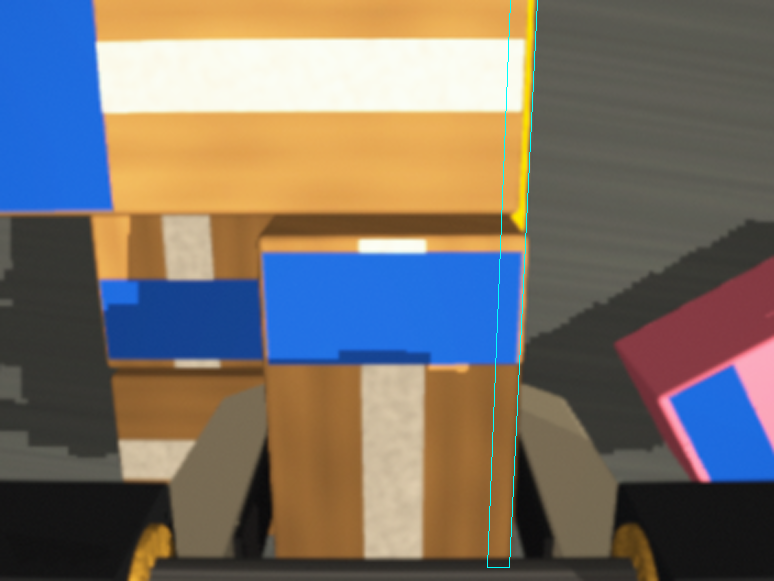

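Request:
move_arm(plan="46 0 -0.8 0 0 -0.003 0; 46 0 -0.5 0.5 0 -0.003 0; 46 0 0 0.8 0 0 0; 46 0 0 0.8 0 0 0; 46 0 0 0.8 0 0 0; 46 0 0 0.8 0 0 0; 46 0 0 0 0 0 0; 46 0 0 0 0 0 0; 46 0 0 0 0 0 0; 46 0 0 0 0 0 0")

```text
time_s: 21.35
ee_pos: [519.8, 149.1, 90.5]
tool_rot: [-0.0, 0.998, 0.062, 0.0]
contact_force: [0.3, 1.1, -2.0]
width: 0.533
```

```bash
python3 - <<'E'
from h import *
p,a=tgt(25,25,90.3,pair=True,ox=1); a-=np.pi; delta(p,a)
E
```

```text
t 21.35 tcp [519.759 149.133  90.493] yawY -1.446 F [ 0.323  1.071 -2.001] w 49.59509123390198 j [0.184 0.07  1.793 0.    1.278 1.63 ]
shift tool [6.614 2.494 0.197] rot [-0.    -0.001 -0.001]
```

Request:
move_arm(plan="46 0 0 0.6 0 0 0; 46 0 0 0.5 0 0 0; 46 0 0 0.4 0 0 0; 46 1 0 0 0 0 0; 46 1 0 0 0 0 0; 46 1 0 0 0 0 0; 46 1 0 0 0 0 0; 46 0.5 0 0 0 0 0; 46 0 0 0 0 0 0; 46 0 0 0 0 0 0")

```text
time_s: 22.18
ee_pos: [522.0, 149.5, 90.5]
tool_rot: [0.0, 0.998, 0.062, -0.003]
contact_force: [-4.1, -0.4, 3.1]
width: 0.535
```

```bash
python3 - <<'E'
from h import *
p,a=tgt(25,25,90.3,pair=True,ox=1); a-=np.pi; delta(p,a)
w=camera("wrist"); crop(w,80,50,432,314,2.2,"w13.png")
E
```

```text
t 22.18 tcp [522.005 149.492  90.475] yawY -1.446 F [-4.055 -0.446  3.102] w 49.743366856150324 j [0.184 0.082 1.78  0.001 1.285 1.63 ]
shift tool [4.341 2.57  0.151] rot [-0.     0.006 -0.001]
```

View pics/w13.png

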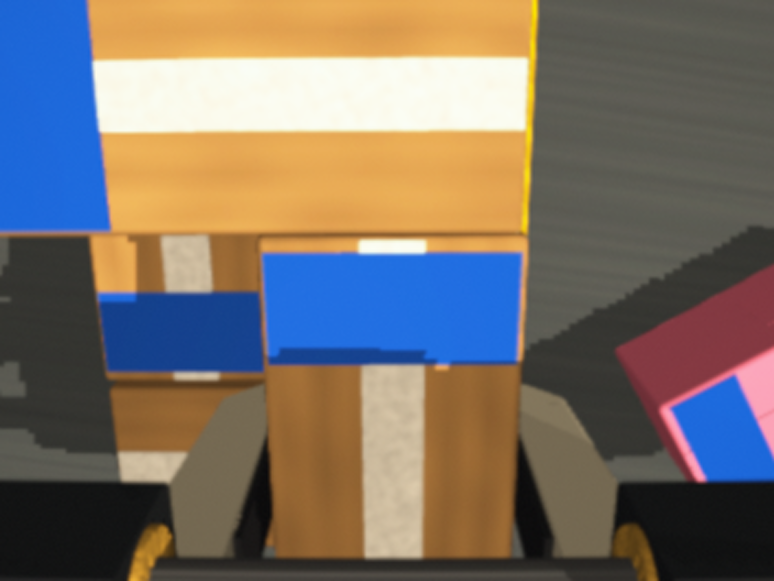

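Request:
move_arm(plan="46 0 0.7 -0.3 0 0 0; 46 0 0.7 0 0 0 0; 46 0 0.7 0 0 0 0; 46 0 0.7 0 0 0 0; 46 0 0.7 0 0 0 0; 46 0 0 0 0 0 0; 46 0 0 0 0 0 0; 46 0 0 0 0 0 0; 46 0 0 0 0 0 0; 46 0 0 0 0 0 0")

```text
time_s: 23.07
ee_pos: [522.1, 149.3, 90.6]
tool_rot: [-0.003, 0.998, 0.063, -0.003]
contact_force: [-3.5, 1.0, 2.0]
width: 0.538
```

```bash
python3 - <<'E'
from h import *
p,a=tgt(25,25,90.3,pair=True,ox=1); a-=np.pi; delta(p,a)
w=camera("wrist"); crop(w,80,50,432,314,2.2,"w14.png")
E
```

```text
t 23.07 tcp [522.051 149.318  90.574] yawY -1.446 F [-3.539  1.016  2.013] w 50.05113676801187 j [0.18  0.081 1.781 0.007 1.284 1.623]
shift tool [4.318 2.395 0.237] rot [-0.006  0.005 -0.001]
```

View pics/w14.png

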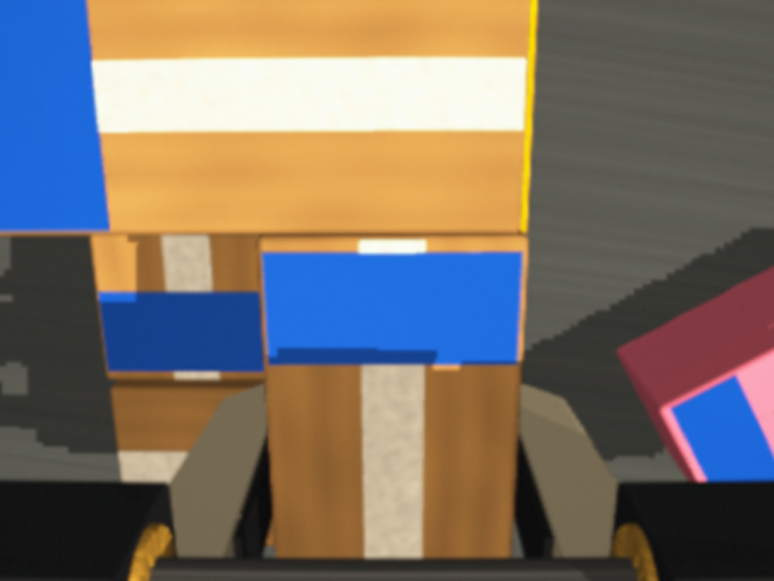

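Request:
move_arm(plan="52 0 0 0 0.003 -0.003 0; 60 0 0 0 0.003 -0.002 0; 64 0 0 0 0 0 0; 68 0 0 0 0 0 0; 68 0 0 -5 0 0 0; 70 0 0 -12 0 0 0; 74 -10 -5 -20 0 0 0; 76 -20 -10 -25 0 0 0; 80 -20 -10 -25 0 0 0; 80 -15 -5 -10 0 0 0")

```text
time_s: 23.95
ee_pos: [454.5, 167.8, 192.4]
tool_rot: [-0.005, 0.998, 0.061, -0.007]
contact_force: [0.4, -0.4, 0.4]
width: 0.854
```

```bash
python3 - <<'E'
from h import *
w=camera("wrist"); s=camera("scene");
delta((535,-356,130),-.37)
P=[[-75,-50,122],[-25,-50,122],[-25,50,122],[-75,50,122]]
A=[[-25,0,122],[75,0,122],[75,50,122],[-25,50,122]]
L=[[-75,50,84],[80,50,84],[80,56,84],[-81,56,84],[-81,-59,84],[-75,-59,84]]
crop(w,80,0,432,264,2.2,"w15.png",[proj(w,Pw(PAL,P)),proj(w,Pw(PAL,A)),proj(w,Pw(PAL,L))])
crop(s,220,110,340,210,6,"s15.png")
E
```

```text
t 24.05 tcp [454.724 168.052 192.034] yawY -1.448 F [-0.598  0.335  0.366] w 80.02530377879962 j [ 0.239 -0.163  1.827  0.012  1.487  1.686]
shift tool [ 15.892 530.561  56.351] rot [-0.015  0.004 -1.078]
```

View pics/w15.png

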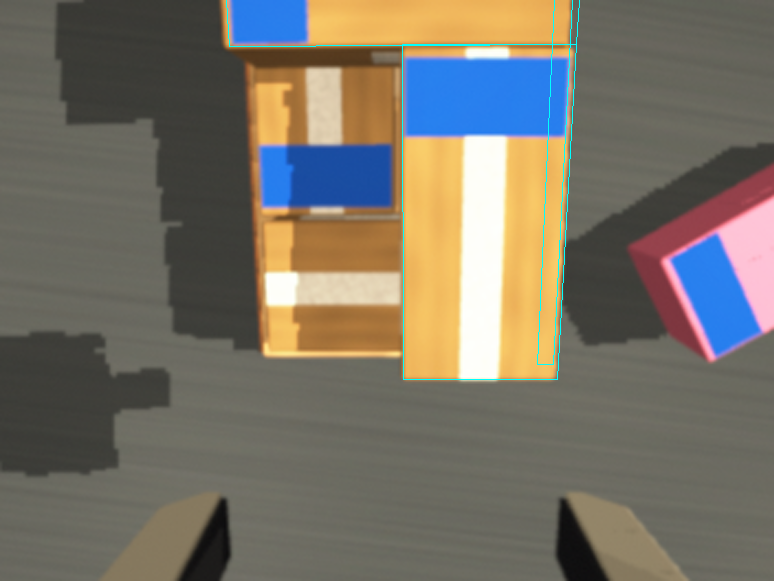

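View pics/s15.png

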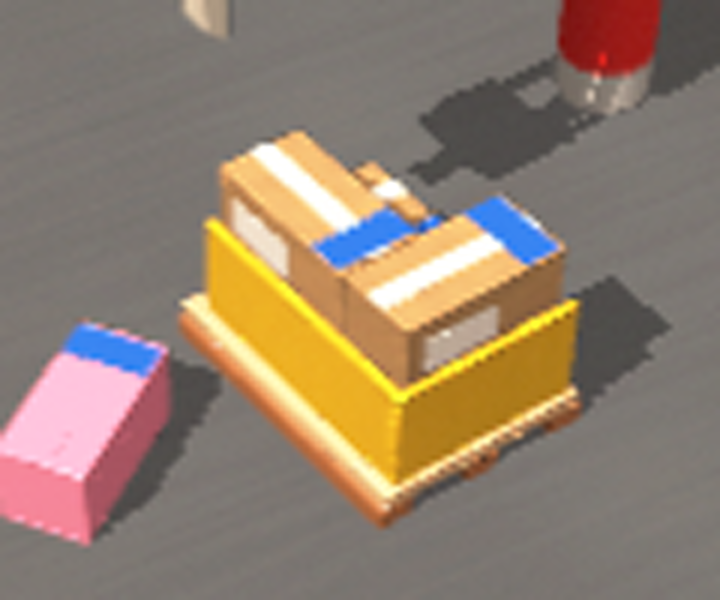

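```bash
python3 - <<'E'
from h import *
c=camera("top"); print(unproj(c,[(342,188),(370,184),(396,182)],8))
print(fitbox([c],(535,-356,1.2)))
rows((535,-345,160),-0.37,18,w=80,tail=1)
E
```

```text
[[ 658.98032273 -282.19365383    8.        ]
 [ 674.61965687 -385.06398048    8.        ]
 [ 683.01209386 -482.14392794    8.        ]]
(array([ 537.38491381, -356.88782761,    1.18592097]), np.float64(108.00343137254902))
t 24.1 tcp [454.977 167.487 190.093] yawY -1.448 F [ 0.948  0.026 -1.526] w 79.94954312560472 j [ 0.238 -0.16   1.828  0.011  1.485  1.685]
shift tool [ 16.881 518.703  24.804] rot [-0.016  0.006 -1.078]
max step 32.67734328068376 deg 3.88417647048681
80 0.6 19.6 0.9 0 0 -0.041; 80 -0.3 32.6 1.6 0 0 -0.068; 80 -2.5 32.5 1.6 0 0 -0.068; 80 -4.7 32.3 1.6 0 0 -0.068; 80 -6.9 31.9 1.7 0 0 -0.068; 80 -9.0 31.4 1.7 0 0 -0.068; 80 -11.1 30.7 1.7 0 0 -0.068; 80 -13.2 29.9 1.8 0 0 -0.068; 80 -15.1 28.9 1.8 0 0 -0.068; 80 -17.1 27.8 1.8 0 0 -0.068; 80 -18.9 26.6 1.8 0 0 -0.068; 80 -20.7 25.2 1.8 0 0 -0.068; 80 -22.3 23.8 1.8 0 0 -0.068; 80 -23.9 22.2 1.9 0 0 -0.068; 80 -25.3 20.5 1.9 0 0 -0.068; 80 -21.3 15.0 1.5 0 0 -0.054; 80 -13.8 8.6 0.9 0 0 -0.034; 80 0 0 0.0 0 0 -0.000
```

Screwdriver is well clear (x > 659).

Request:
move_arm(plan="80 0 18 0 -0.005 0.002 -0.04; 80 0 32 0 -0.005 0.002 -0.068; 80 -2 32 0 -0.005 0 -0.068; 80 -5 32 0 0 0 -0.068; 80 -7 32 0 0 0 -0.068; 80 -9 31 0 0 0 -0.068; 80 -11 31 0 0 0 -0.068; 80 -13 30 0 0 0 -0.068; 80 -15 29 0 0 0 -0.068; 80 -17 28 0 0 0 -0.068")

```text
time_s: 24.93
ee_pos: [509.4, -151.1, 180.0]
tool_rot: [-0.001, 0.919, 0.395, -0.009]
contact_force: [0.3, 0.1, 0.4]
width: 0.861
```

```bash
python3 - <<'E'
from h import *
rows((535,-345,150),-0.38,10,w=80,tail=2)
E
```

```text
t 24.93 tcp [ 509.366 -151.107  179.97 ] yawY -0.759 F [0.268 0.14  0.408] w 80.05545321774534 j [-0.377 -0.019  1.714 -0.011  1.46   0.383]
shift tool [-122.535  152.342   30.44 ] rot [-0.012  0.013 -0.379]
max step 28.67577258642786 deg 3.1530012080009677
80 -10.7 13.2 2.6 0 0 -0.033; 80 -18.5 21.5 4.4 0 0 -0.055; 80 -19.6 20.4 4.4 0 0 -0.055; 80 -20.7 19.3 4.4 0 0 -0.055; 80 -21.8 18.1 4.4 0 0 -0.055; 80 -22.8 16.9 4.4 0 0 -0.055; 80 -18.9 12.5 3.5 0 0 -0.044; 80 -12.2 7.3 2.2 0 0 -0.027; 80 0 0 0.0 0 0 -0.000; 80 0 0 0.0 0 0 -0.000
```

Request:
move_arm(plan="80 -17 22 3 -0.004 0.004 -0.05; 80 -18 21 4 -0.004 0.004 -0.055; 80 -19 19 5 -0.004 0.004 -0.055; 80 -19 18 5 0 0 -0.055; 80 -18 15 5 0 0 -0.05; 80 -14 11 5 0 0 -0.045; 80 -9 7 4 0 0 -0.03; 80 -4 3 3 0 0 -0.015; 80 0 0 1 0 0 0; 80 0 0 0 0 0 0")

```text
time_s: 25.77
ee_pos: [531.7, -338.0, 125.8]
tool_rot: [-0.006, 0.832, 0.554, -0.005]
contact_force: [-0.5, -0.1, -0.4]
width: 0.86
```

```bash
python3 - <<'E'
from h import *
w=camera("wrist")
delta((535,-356,21),-0.39)
print(fitbox([w],(534,-356,1.18),dil=20))
crop(w,0,0,512,384,1.5,"w16.png",[proj(w,box(534,-356,1.18))[4:]])
E
```

```text
t 25.82 tcp [ 531.588 -337.674  125.817] yawY -0.395 F [ 0.28  -0.469 -0.981] w 79.84256768871796 j [-0.643  0.283  1.486 -0.007  1.387 -0.247]
shift tool [-15.326  11.847 104.685] rot [-0.016  0.003 -0.005]
(array([ 536.18 , -356.506,    1.15 ]), np.float64(377.02941176470586))
```

View pics/w16.png

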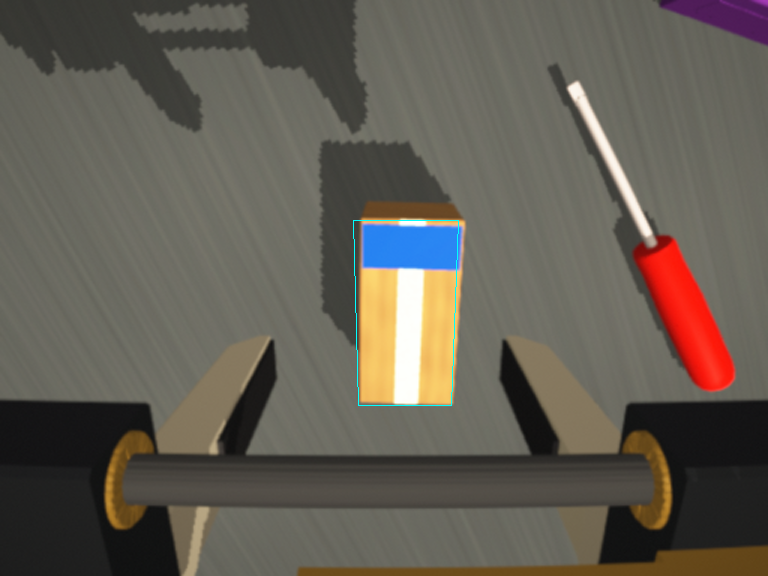

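```bash
python3 - <<'E'
from h import *
rows((536,-356.3,22),-0.42,10,w=80,tail=2)
E
```

```text
t 25.82 tcp [ 531.588 -337.674  125.817] yawY -0.395 F [ 0.28  -0.469 -0.981] w 79.84256768871796 j [-0.643  0.283  1.486 -0.007  1.387 -0.247]
shift tool [-15.221  12.87  103.668] rot [-0.016  0.003  0.025]
max step 15.299566431141555 deg 0.2449794600129803
80 -1.3 1.1 9.0 0 0 0.002; 80 -2.2 1.8 15.0 0 0 0.004; 80 -2.2 1.8 15.0 0 0 0.004; 80 -2.2 1.8 15.0 0 0 0.004; 80 -2.2 1.8 15.0 0 0 0.004; 80 -2.2 1.7 15.0 0 0 0.004; 80 -1.8 1.4 12.0 0 0 0.003; 80 -1.1 0.8 7.5 0 0 0.002; 80 0 0 0.0 0 0 0.000; 80 0 0 0.0 0 0 0.000
```

Request:
move_arm(plan="80 -4 4 9 -0.006 0 0.008; 80 -4 4 15 -0.006 0 0.008; 80 -4 3 15 -0.004 0 0.008; 80 -2 1 15 0 0 0; 80 -1 0 15 0 0 0; 80 0 0 13 0 0 0; 80 0 0 9 0 0 0; 80 0 0 5 0 0 0; 80 0 0 2 0 0 0; 80 0 0 0 0 0 0")

```text
time_s: 26.65
ee_pos: [540.7, -352.9, 23.9]
tool_rot: [0.005, 0.839, 0.544, 0.001]
contact_force: [-0.5, -0.3, 0.5]
width: 0.862
```

```bash
python3 - <<'E'
from h import *
delta((536,-356.3,22),-0.42)
E
```

```text
t 26.65 tcp [ 540.724 -352.942   23.882] yawY -0.42 F [-0.549 -0.29   0.464] w 80.1827768928092 j [-0.657  0.406  1.532 -0.001  1.195 -0.237]
shift tool [-4.985 -2.963  1.873] rot [0.009 0.003 0.   ]
```

Request:
move_arm(plan="80 -2 -1.5 1.5 0.004 0.001 0; 80 -1.5 -1 1.5 0.004 0.001 0; 80 -0.5 0 1 0 0 0; 80 0 0 1 0 0 0; 62 0 0 0.5 0 0 0; 46 0 0 0.5 0 0 0; 46 0 0 0 0 0 0; 46 0 0 0 0 0 0; 46 0 0 0 0 0 0; 46 0 0 0 0 0 0")

```text
time_s: 27.48
ee_pos: [538.4, -357.5, 21.4]
tool_rot: [0.003, 0.839, 0.544, 0.0]
contact_force: [0.3, -0.3, -0.3]
width: 0.535
```

```bash
python3 - <<'E'
from h import *
delta((536,-356.3,22),-0.42)
p,a=tgt(30,-47,180,pair=True,ox=0); a-=np.pi; print(p,a)
rows(p,a,20,w=46,tail=0)
E
```

```text
t 27.48 tcp [ 538.419 -357.532   21.396] yawY -0.42 F [ 0.346 -0.344 -0.311] w 49.78787533393781 j [-0.665  0.413  1.527 -0.001  1.196 -0.245]
shift tool [ 0.138 -2.708 -0.619] rot [0.005 0.003 0.   ]
[511.631 218.157 180.   ] -1.4447963267948967
t 27.48 tcp [ 538.419 -357.532   21.396] yawY -0.42 F [ 0.346 -0.344 -0.311] w 49.78787533393781 j [-0.665  0.413  1.527 -0.001  1.196 -0.245]
shift tool [ 514.387 -258.211 -161.322] rot [ 0.006 -0.     1.025]
max step 31.626376216215178 deg 3.107502997574329
46 16.3 -8.2 -5.1 0 0 0.033; 46 26.8 -14.5 -8.5 0 0 0.054; 46 25.9 -16.0 -8.5 0 0 0.054; 46 25.0 -17.4 -8.5 0 0 0.054; 46 24.0 -18.7 -8.5 0 0 0.054; 46 23.0 -20.0 -8.5 0 0 0.054; 46 21.9 -21.2 -8.5 0 0 0.054; 46 20.7 -22.3 -8.5 0 0 0.054; 46 19.5 -23.4 -8.5 0 0 0.054; 46 18.2 -24.5 -8.5 0 0 0.054; 46 16.8 -25.4 -8.5 0 0 0.054; 46 15.4 -26.3 -8.5 0 0 0.054; 46 14.0 -27.1 -8.5 0 0 0.054; 46 12.5 -27.8 -8.5 0 0 0.054; 46 10.9 -28.4 -8.4 0 0 0.054; 46 9.4 -29.0 -8.4 0 0 0.054; 46 7.8 -29.5 -8.4 0 0 0.054; 46 6.2 -29.9 -8.4 0 0 0.054; 46 3.6 -24.1 -6.7 0 0 0.043; 46 1.6 -15.2 -4.2 0 0 0.027
```

Request:
move_arm(plan="46 0 0 -12 0.003 0 0; 46 0 0 -25 0.003 0 0; 46 10 -4 -30 0 0 0.03; 46 20 -10 -30 0 0 0.054; 46 26 -16 -25 0 0 0.054; 46 25 -18 -18 0 0 0.054; 46 24 -20 -10 0 0 0.054; 46 23 -21 -5 0 0 0.054; 46 22 -22 -3 0 0 0.054; 46 21 -23 0 0 0 0.054")

```text
time_s: 28.32
ee_pos: [525.7, -134.6, 191.6]
tool_rot: [-0.001, 0.936, 0.351, -0.001]
contact_force: [0.8, 1.4, -2.1]
width: 0.535
```

```bash
python3 - <<'E'
from h import *
p,a=tgt(31,-45.5,178,pair=True,ox=0); a-=np.pi; print(p,a)
rows(p,a,14,w=46,tail=1)
E
```

```text
[510.82791009 216.54362566 178.        ] -1.4447963267948967
t 28.32 tcp [ 525.737 -134.565  191.553] yawY -0.854 F [ 0.83   1.358 -2.099] w 49.746354857518206 j [-0.345 -0.008  1.682 -0.     1.47   0.509]
shift tool [ 219.553 -274.393   13.731] rot [-0.001  0.002  0.591]
max step 29.553471145536403 deg 2.846414688299081
46 11.1 -13.8 0.7 0 0 0.030; 46 17.8 -23.6 1.2 0 0 0.050; 46 16.6 -24.5 1.2 0 0 0.050; 46 15.3 -25.2 1.2 0 0 0.050; 46 14.1 -26.0 1.2 0 0 0.050; 46 12.7 -26.6 1.2 0 0 0.050; 46 11.4 -27.2 1.2 0 0 0.050; 46 10.0 -27.8 1.2 0 0 0.050; 46 8.6 -28.2 1.1 0 0 0.050; 46 7.2 -28.6 1.1 0 0 0.050; 46 5.8 -29.0 1.1 0 0 0.050; 46 3.5 -23.4 0.9 0 0 0.040; 46 1.6 -14.7 0.6 0 0 0.025; 46 0 0 0 0 0 0.000
```

Request:
move_arm(plan="46 18 -21 0 0 0 0.04; 46 18 -24 0 0 0 0.05; 46 17 -24 1 0 0 0.05; 46 15 -25 1 0 0 0.05; 46 14 -26 1 0 0 0.05; 46 13 -26 1 0 0 0.05; 46 11 -27 1 0 0 0.05; 46 10 -27 1 0 0 0.05; 46 8 -26 1 0 0 0.05; 46 6 -20 1 0 0 0.045")

```text
time_s: 29.15
ee_pos: [519.4, 162.7, 193.5]
tool_rot: [-0.0, 0.995, 0.104, 0.003]
contact_force: [0.8, -0.6, -2.6]
width: 0.537
```

```bash
python3 - <<'E'
from h import *
p,a=tgt(31,-45.5,170,pair=True,ox=0); a-=np.pi; print(p,a)
rows(p,a,10,w=46,tail=2)
E
```

```text
[510.82791009 216.54362566 170.        ] -1.4447963267948967
t 29.15 tcp [519.359 162.659 193.487] yawY -1.363 F [ 0.783 -0.623 -2.554] w 49.95983066492373 j [ 0.21  -0.013  1.684 -0.001  1.466  1.573]
shift tool [  2.622 -54.498  23.474] rot [ 0.    -0.006  0.082]
max step 8.608201371389042 deg 0.6793135311806587
46 0.2 -4.7 2.0 0 0 0.007; 46 0.3 -7.9 3.4 0 0 0.012; 46 0.2 -7.9 3.4 0 0 0.012; 46 0.1 -7.9 3.4 0 0 0.012; 46 0.1 -7.9 3.4 0 0 0.012; 46 0 -7.9 3.4 0 0 0.012; 46 -0.1 -6.3 2.7 0 0 0.009; 46 -0.1 -4.0 1.7 0 0 0.006; 46 0 0 0 0 0 0.000; 46 0 0 0 0 0 0.000
```

Request:
move_arm(plan="46 0 -10 0 0 -0.003 0.013; 46 0 -9 2 0 -0.003 0.013; 46 0 -8 4 0 0 0.013; 46 0 -7 5 0 0 0.012; 46 0 -6 5 0 0 0.01; 46 0 -4 4 0 0 0.01; 46 0 -2 3 0 0 0.005; 46 0 -1 1 0 0 0; 46 0 0 0 0 0 0; 46 0 0 0 0 0 0")

```text
time_s: 29.98
ee_pos: [508.6, 217.3, 172.6]
tool_rot: [-0.001, 0.998, 0.066, 0.0]
contact_force: [0.2, -0.2, -3.1]
width: 0.534
```

```bash
python3 - <<'E'
from h import *
p,a=tgt(31,-45.5,104,pair=True,ox=0); a-=np.pi; delta(p,a)
w=camera("wrist"); delta(p,a)
P=[[-75,-50,122],[-25,-50,122],[-25,50,122],[-75,50,122]]
A=[[-25,0,122],[75,0,122],[75,50,122],[-25,50,122]]
crop(w,0,0,512,384,1.5,"w17.png",[proj(w,Pw(PAL,P)),proj(w,Pw(PAL,A))])
E
```

```text
t 29.98 tcp [508.588 217.338 172.616] yawY -1.439 F [ 0.242 -0.171 -3.14 ] w 49.66531208012694 j [0.311 0.029 1.68  0.001 1.432 1.75 ]
shift tool [ 2.072  1.149 68.616] rot [-0.001 -0.001  0.005]
t 30.03 tcp [508.647 217.249 172.65 ] yawY -1.44 F [-0.697  0.182 -1.688] w 50.10144560209074 j [0.31  0.029 1.68  0.001 1.432 1.75 ]
shift tool [ 2.02   1.053 68.651] rot [-0.001 -0.001  0.005]
```

View pics/w17.png

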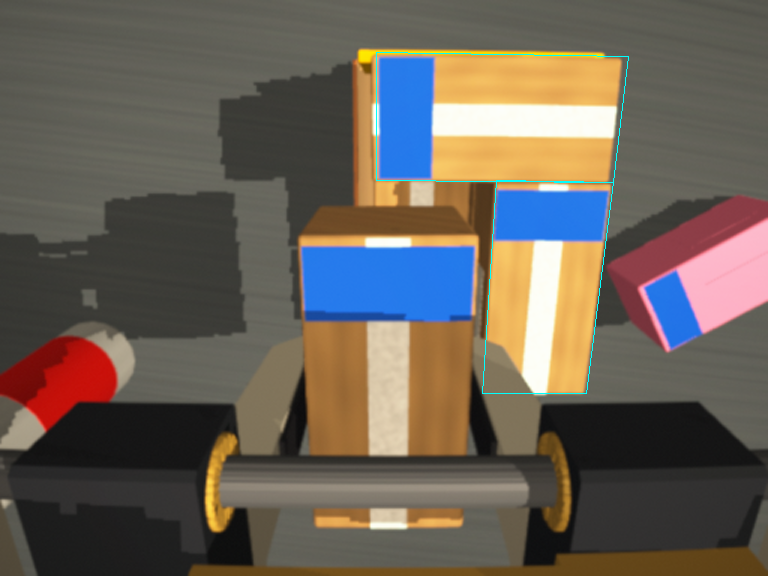

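```bash
python3 - <<'E'
from h import *
w=camera("wrist"); s,p,R=tool(); z=p[2]-21.4+50
Ri=Ro.from_euler('z',PAL[2]).as_matrix()
f=lambda X:(X-[PAL[0],PAL[1],0])@Ri
print(f(unproj(w,np.array([(300,246),(477,244)])/1.5,z)), f(p[None]))
print(f(unproj(w,np.array([(495,190),(485,392)])/1.5,122)))
t=camera("top"); print(unproj(t,(148,258),20)); sc=camera("scene"); print(unproj(sc,(321,124),0))
E
```

```text
[[-15.69680114 -68.92235216 201.37759578]
 [-16.52132852 -20.35727714 201.37759578]] [[ 32.97224572 -46.49554066 172.77759578]]
[[-2.09594985e+01  9.70215332e-02  1.22000000e+02]
 [ 7.43425439e+01  1.68035155e+00  1.22000000e+02]]
[[403.3972756  397.60880424  20.        ]]
[[400.75018614 420.79287709   0.        ]]
```

Request:
move_arm(plan="46 0.5 -0.5 5 0 0 0.003; 46 0.5 -0.5 9 0 0 0.002; 46 0 0 10 0 0 0; 46 0 0 10 0 0 0; 46 0 0 9 0 0 0; 46 0 0 7 0 0 0; 46 0 0 5 0 0 0; 46 0 0 3 0 0 0; 46 0 0 1 0 0 0; 46 0 0 0 0 0 0")

```text
time_s: 31.02
ee_pos: [508.6, 217.6, 105.3]
tool_rot: [-0.0, 0.998, 0.062, -0.001]
contact_force: [-0.1, 0.6, -2.4]
width: 0.537
```

```bash
python3 - <<'E'
from h import *
p,a=tgt(31,-47.4,93.5,pair=True,ox=0); a-=np.pi; delta(p,a)
w=camera("wrist"); crop(w,80,50,432,314,2.2,"w18.png")
E
```

```text
t 31.02 tcp [508.561 217.62  105.29 ] yawY -1.446 F [-0.099  0.648 -2.358] w 49.898229750963075 j [0.311 0.09  1.743 0.001 1.311 1.757]
shift tool [ 2.139 -0.545 11.785] rot [-0.     0.002 -0.001]
```

View pics/w18.png

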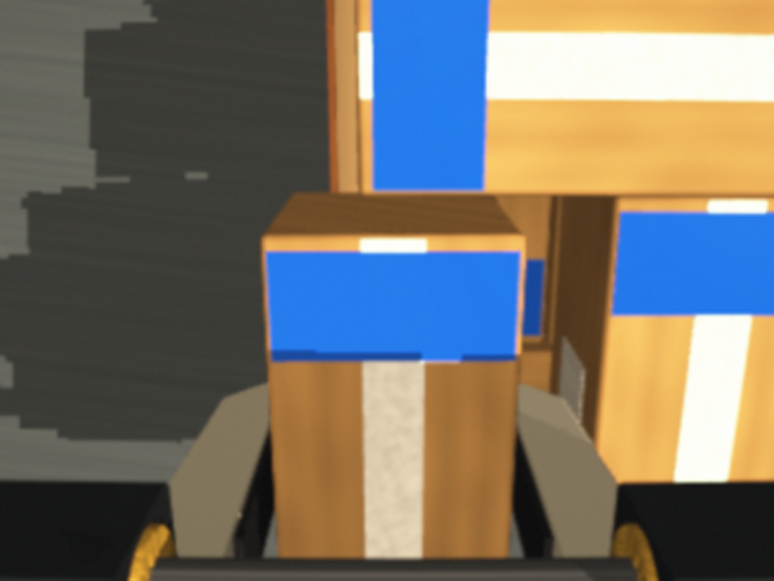

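Request:
move_arm(plan="46 0 -0.3 1.5 0 0 0; 46 0 -0.2 1.5 0 0 0; 46 0 0 1.5 0 0 0; 46 0 0 1.5 0 0 0; 46 0 0 1.2 0 0 0; 46 0 0 1.2 0 0 0; 46 0 0 1 0 0 0; 46 0 0 0.5 0 0 0; 46 0 0 0 0 0 0; 46 0 0 0 0 0 0")

```text
time_s: 31.9
ee_pos: [510.3, 218.8, 97.1]
tool_rot: [-0.001, 0.998, 0.062, 0.001]
contact_force: [-0.1, 0.7, -2.5]
width: 0.535
```

```bash
python3 - <<'E'
from h import *
p,a=tgt(31,-47.4,93.5,pair=True,ox=0); a-=np.pi; delta(p,a)
E
```

```text
t 31.9 tcp [510.349 218.832  97.13 ] yawY -1.446 F [-0.087  0.728 -2.537] w 49.75348975774628 j [0.312 0.099 1.749 0.001 1.291 1.758]
shift tool [0.179 0.435 3.63 ] rot [-0.001 -0.002 -0.001]
```

Request:
move_arm(plan="46 0 0.2 0.8 0 0 0; 46 0 0.2 0.8 0 0 0; 46 0 0 0.8 0 0 0; 46 0 0 0.7 0 0 0; 46 0 0 0.6 0 0 0; 46 0 0 0.5 0 0 0; 46 0 0 0.3 0 0 0; 46 0 0 0 0 0 0; 46 0 0 0 0 0 0; 46 0 0 0 0 0 0")

```text
time_s: 32.73
ee_pos: [510.8, 218.5, 93.5]
tool_rot: [-0.001, 0.998, 0.062, 0.002]
contact_force: [-1.3, -0.1, -0.2]
width: 0.538
```

```bash
python3 - <<'E'
from h import *
p,a=tgt(31,-47.4,93.5,pair=True,ox=0); a-=np.pi; delta(p,a)
E
```

```text
t 32.73 tcp [510.816 218.499  93.536] yawY -1.446 F [-1.284 -0.08  -0.179] w 50.04169006063669 j [0.311 0.103 1.752 0.001 1.283 1.757]
shift tool [-0.234  0.042  0.035] rot [-0.001 -0.003 -0.001]
```

Request:
move_arm(plan="46 0.8 0 0 0 0 0; 46 1 0 0 0 0 0; 46 1 0 0 0 0 0; 46 1 0 0 0 0 0; 46 0.8 0 0 0 0 0; 46 0 0 0 0 0 0; 46 0 0 0 0 0 0; 46 0 0 0 0 0 0; 46 0 0 0 0 0 0; 46 0 0 0 0 0 0")

```text
time_s: 33.57
ee_pos: [513.8, 219.0, 93.5]
tool_rot: [-0.001, 0.998, 0.062, -0.001]
contact_force: [-3.0, -0.1, 1.0]
width: 0.537
```

```bash
python3 - <<'E'
from h import *
p,a=tgt(25,-47.4,93.5,pair=True,ox=0); a-=np.pi; delta(p,a)
w=camera("wrist"); crop(w,80,50,432,314,2.2,"w19.png"); s=camera("scene"); crop(s,220,110,340,210,6,"s19.png")
E
```

```text
t 33.57 tcp [513.841 218.969  93.453] yawY -1.446 F [-2.989 -0.107  1.04 ] w 49.909333295548514 j [0.31  0.115 1.739 0.001 1.289 1.756]
shift tool [ 2.706  0.125 -0.051] rot [-0.001  0.001 -0.001]
```

View pics/w19.png

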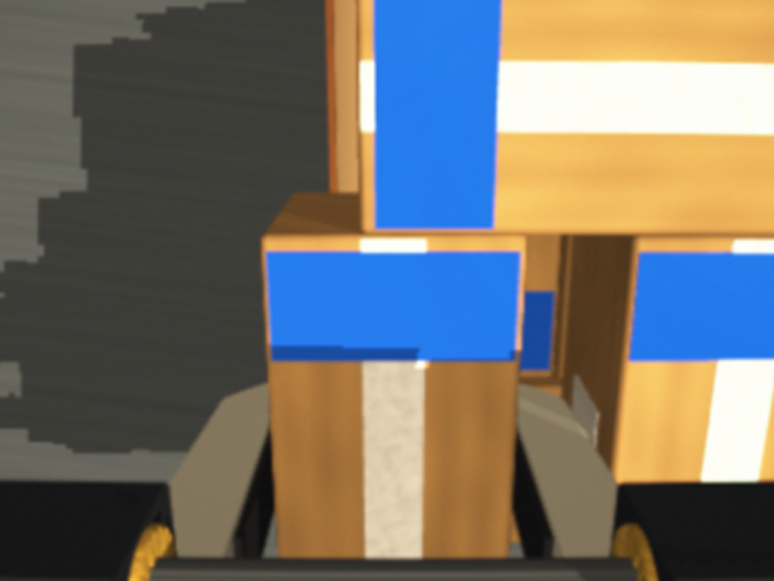

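View pics/s19.png

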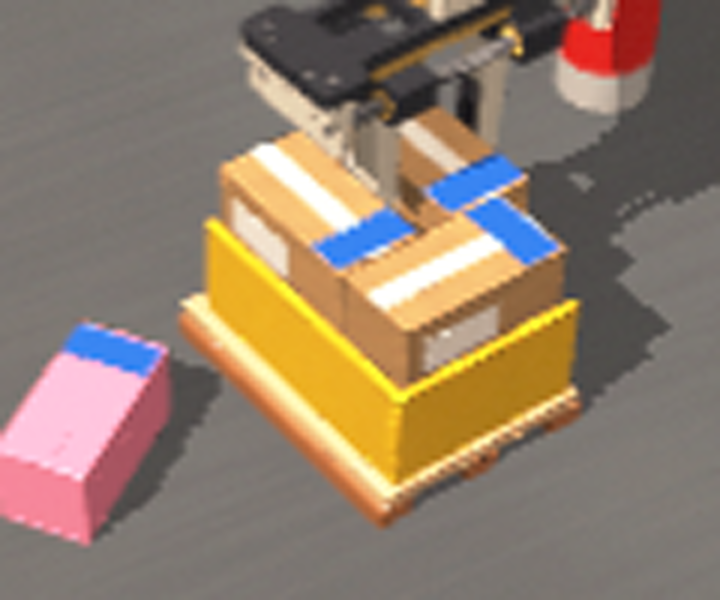

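Request:
move_arm(plan="51 -0.3 0 0 0 0 0; 52 0 0 0 0 0 0; 53 0 0 0 0 0 0; 53 0 0 0 0 0 0; 53 0 0 -2 0 0 0; 53 0 0 -6 0 0 0; 53 0 0 -10 0 0 0; 53 0 0 -14 0 0 0; 53 0 0 -15 0 0 0; 53 0 0 -10 0 0 0")

```text
time_s: 34.5
ee_pos: [513.9, 218.7, 153.3]
tool_rot: [-0.0, 0.998, 0.062, -0.0]
contact_force: [0.4, -0.0, 0.1]
width: 0.571
```

```bash
python3 - <<'E'
from h import *
p,a=tgt(25,-47.4,93.5,pair=True,ox=0); a-=np.pi; delta(p,a)
w=camera("wrist"); crop(w,80,50,432,314,2.2,"w20.png"); s=camera("scene"); crop(s,220,110,340,210,6,"s20.png")
E
```

```text
t 34.5 tcp [513.939 218.687 153.32 ] yawY -1.446 F [ 0.415 -0.01   0.06 ] w 53.08369618909136 j [0.31  0.059 1.684 0.001 1.399 1.755]
shift tool [ 2.695 -0.109 59.818] rot [-0.001  0.001 -0.001]
```

View pics/w20.png

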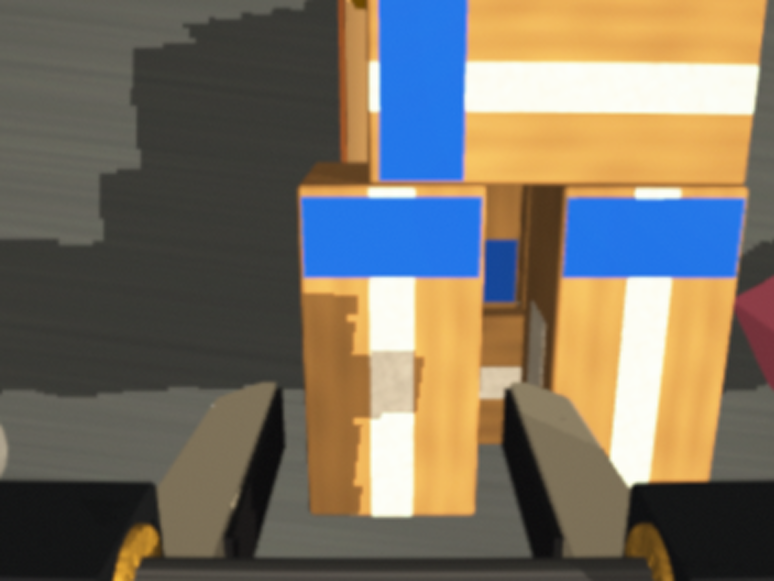

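View pics/s20.png

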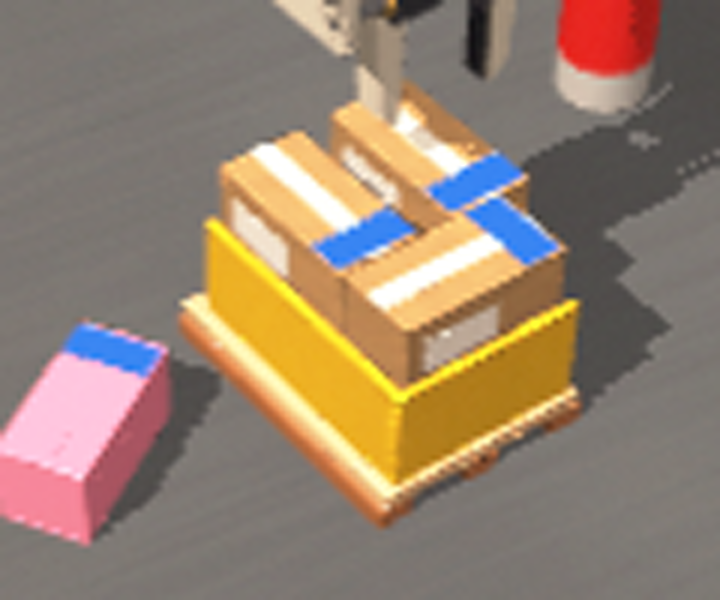

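```bash
python3 - <<'E'
from h import *
p,a=tgt(25,-90,130); print(p,a)
rows(p,a,16,w=40,tail=1)
E
```

```text
[511.18816942 261.44485296 130.        ] 0.1259999999999999
t 34.6 tcp [515.129 219.077 154.314] yawY -1.446 F [-0.46  -0.908  0.033] w 52.9202760537176 j [0.31  0.058 1.683 0.001 1.397 1.756]
shift tool [  1.307 -42.49   24.386] rot [-0.003 -0.001  1.57 ]
max step 3.5257576057595434 deg 6.469994432903123
40 0.1 -1.8 1.1 0 0 0.068; 40 -0.1 -3.1 1.8 0 0 0.113; 40 -0.5 -3.0 1.8 0 0 0.113; 40 -0.8 -3.0 1.8 0 0 0.113; 40 -1.1 -2.8 1.8 0 0 0.113; 40 -1.4 -2.7 1.8 0 0 0.113; 40 -1.7 -2.5 1.8 0 0 0.113; 40 -2.0 -2.3 1.8 0 0 0.113; 40 -2.3 -2.1 1.8 0 0 0.113; 40 -2.5 -1.8 1.7 0 0 0.113; 40 -2.7 -1.5 1.7 0 0 0.113; 40 -2.8 -1.2 1.7 0 0 0.113; 40 -2.9 -0.9 1.7 0 0 0.113; 40 -2.4 -0.4 1.4 0 0 0.090; 40 -1.5 -0.1 0.9 0 0 0.056; 40 0 0 0 0 0 0.000
```

Request:
move_arm(plan="40 0 -4 0 0 0 -0.1; 40 0 -5 0 0 0 -0.12; 40 1 -5 0 0 0 -0.12; 40 2 -4.5 0 0 0 -0.12; 40 2.5 -4 0 0 0 -0.12; 40 3 -4 0 0 0 -0.12; 40 3 -3 1 0 0 -0.12; 40 3 -3 1 0 0 -0.12; 40 3 -2 1 0 0 -0.12; 40 3 -1 1 0 0 -0.12")

```text
time_s: 35.43
ee_pos: [509.0, 263.3, 146.3]
tool_rot: [-0.0, 0.781, 0.624, 0.0]
contact_force: [0.1, 0.3, 0.6]
width: 0.431
```

```bash
python3 - <<'E'
from h import *
p,a=tgt(25,-90,110); print(p,a)
rows(p,a,10,w=40,tail=2)
E
```

```text
[511.18816942 261.44485296 110.        ] 0.1259999999999999
t 35.43 tcp [509.011 263.294 146.278] yawY -0.223 F [0.141 0.303 0.551] w 40.04379788542341 j [0.387 0.103 1.651 0.001 1.387 0.611]
shift tool [-1.337  2.55  36.277] rot [-0.    -0.001 -0.349]
max step 5.274010868334752 deg 2.8998427234857274
40 -0.1 0.2 3.2 0 0 -0.030; 40 -0.2 0.4 5.3 0 0 -0.051; 40 -0.2 0.4 5.3 0 0 -0.051; 40 -0.2 0.3 5.3 0 0 -0.051; 40 -0.3 0.3 5.3 0 0 -0.051; 40 -0.3 0.3 5.3 0 0 -0.051; 40 -0.2 0.2 4.2 0 0 -0.040; 40 -0.1 0.1 2.6 0 0 -0.025; 40 0 0 0.0 0 0 -0.000; 40 0 0 0.0 0 0 -0.000
```

Request:
move_arm(plan="40 0 0.5 0 0 0 -0.09; 40 0 0.5 0 0 0 -0.09; 40 0 0.5 1 0 0 -0.08; 40 0 0.5 4 0 0 -0.05; 40 0 0.3 9 0 0 -0.02; 40 0 0 12 0 0 0; 40 0 0 13 0 0 0; 40 0 0 10 0 0 0; 40 0 0 6 0 0 0; 40 0 0 2 0 0 0")

```text
time_s: 36.27
ee_pos: [507.8, 262.8, 78.3]
tool_rot: [-0.002, 0.661, 0.751, -0.003]
contact_force: [0.8, 0.1, -0.1]
width: 0.43
```

```bash
python3 - <<'E'
from h import *
p,a=tgt(25,-88,78); print(p,a); delta(p,a)
w=camera("wrist"); crop(w,0,0,512,384,1.5,"w21.png")
s=camera("scene"); crop(s,220,110,340,210,6,"s21.png")
E
```

```text
[511.43950316 259.46070797  78.        ] 0.1259999999999999
t 36.27 tcp [507.779 262.768  78.31 ] yawY 0.127 F [ 0.85   0.134 -0.08 ] w 40.002686277711966 j [0.387 0.172 1.706 0.001 1.271 0.26 ]
shift tool [-3.743  3.214  0.291] rot [-0.007  0.001  0.001]
```

View pics/w21.png

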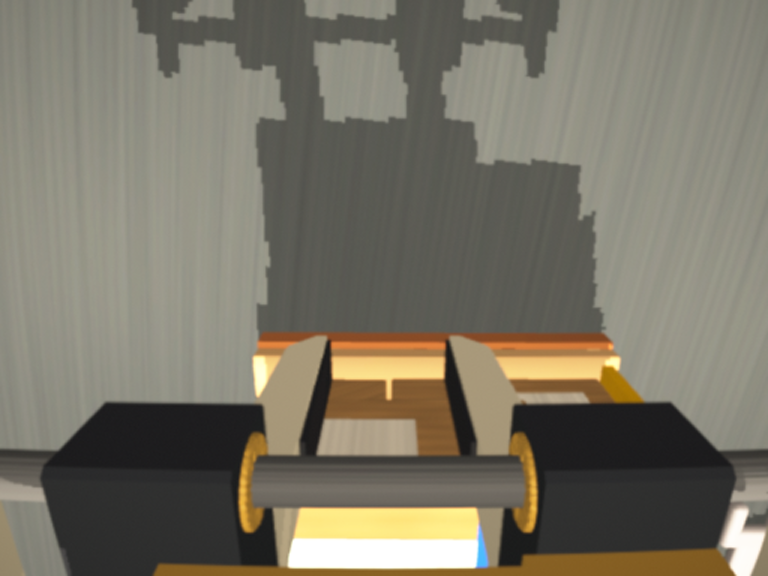

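View pics/s21.png

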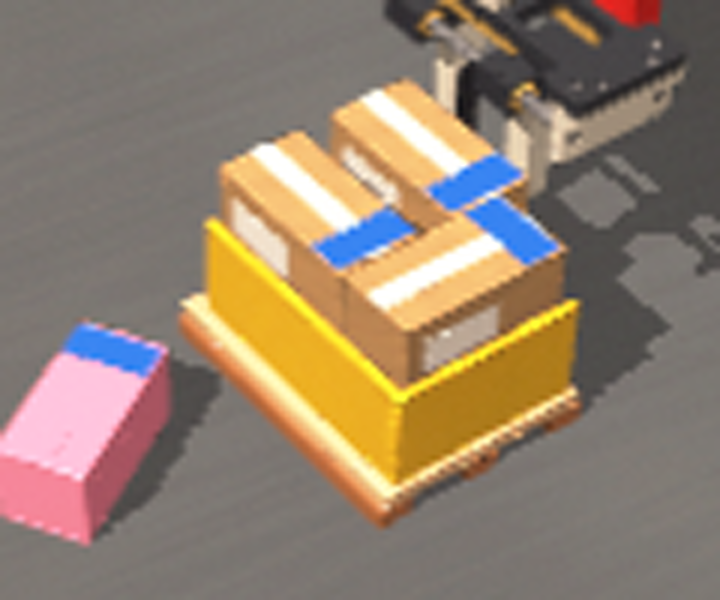

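Request:
move_arm(plan="40 -2 0.7 0 -0.003 0 0; 40 -3 0.7 0 -0.003 0 0; 40 -2.5 0.5 0 0 0 0; 40 -2 0 0 0 0 0; 40 -1.8 0 0 0 0 0; 40 -1.8 0 0 0 0 0; 40 -1.8 0 0 0 0 0; 40 -1.5 0 0 0 0 0; 40 -1 0 0 0 0 0; 40 0 0 0 0 0 0")

```text
time_s: 37.2
ee_pos: [514.7, 245.3, 82.8]
tool_rot: [0.001, 0.661, 0.75, 0.003]
contact_force: [-0.5, 1.0, 0.5]
width: 0.432
```

```bash
python3 - <<'E'
from h import *
p,a=tgt(25,-59.4,78); print(p,a); delta(p,a)
s=camera("scene"); crop(s,220,110,340,210,6,"s22.png")
E
```

```text
[515.0335756  231.08743457  78.        ] 0.1259999999999999
t 37.2 tcp [514.693 245.321  82.807] yawY 0.127 F [-0.469  0.965  0.472] w 40.14571098830295 j [0.355 0.151 1.721 0.    1.264 0.228]
shift tool [-14.17   -1.485   4.777] rot [ 0.005 -0.002  0.001]
```

View pics/s22.png

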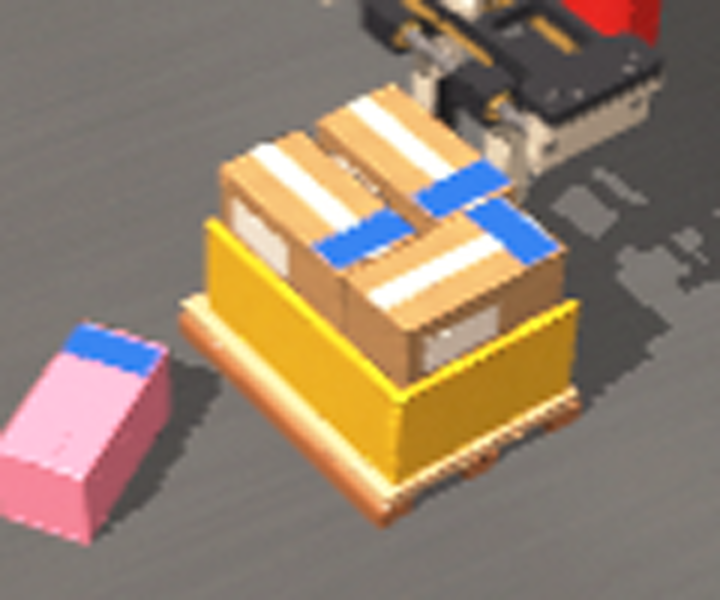

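Request:
move_arm(plan="40 -1 -0.3 0.5 0.002 0 0; 40 -1.5 -0.3 0.6 0.002 0 0; 40 -1.5 0 0.6 0 0 0; 40 -1.5 0 0.5 0 0 0; 40 -1.3 0 0.4 0 0 0; 40 -1.2 0 0.3 0 0 0; 40 -1 0 0 0 0 0; 40 -0.8 0 0 0 0 0; 40 0 0 0 0 0 0; 40 0 0 0 0 0 0")

```text
time_s: 38.08
ee_pos: [516.2, 236.9, 81.6]
tool_rot: [-0.0, 0.661, 0.751, 0.003]
contact_force: [-1.6, 3.4, 2.3]
width: 0.429
```

```bash
python3 - <<'E'
from h import *
p,a=tgt(25,-59.4,78); delta(p,a)
s=camera("scene"); crop(s,220,110,340,210,6,"s23.png")
E
```

```text
t 38.08 tcp [516.233 236.864  81.559] yawY 0.127 F [-1.607  3.377  2.314] w 39.85621133756361 j [0.337 0.147 1.727 0.004 1.262 0.209]
shift tool [-5.594 -1.937  3.525] rot [ 0.004 -0.005  0.001]
```

View pics/s23.png

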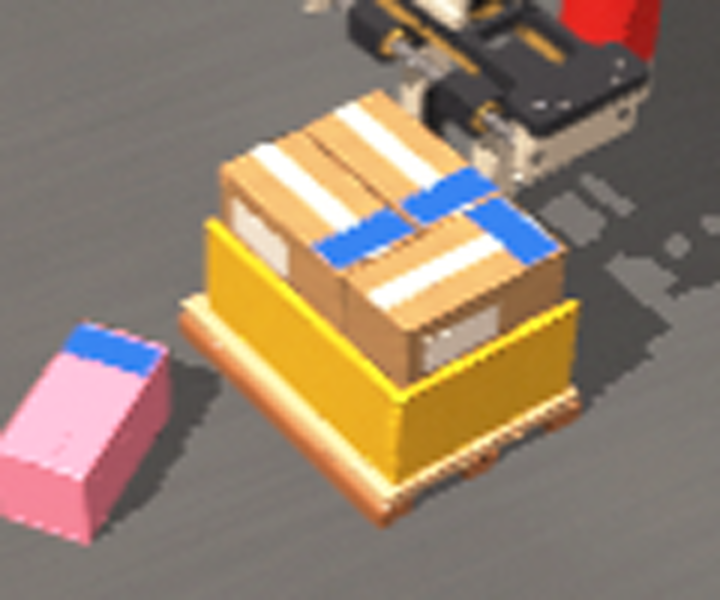

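Request:
move_arm(plan="40 -0.8 -0.2 0.3 0.002 -0.003 0; 40 -0.8 -0.2 0.3 0 -0.002 0; 40 -0.8 0 0 0 0 0; 40 -0.8 0 0 0 0 0; 40 -0.8 0 0 0 0 0; 40 0 0 0 0 0 0; 40 0 0 0 0 0 0; 40 0 0 0 0 0 0; 40 0 0 0 0 0 0; 40 0 0 0 0 0 0")

```text
time_s: 38.97
ee_pos: [516.6, 233.5, 81.0]
tool_rot: [0.001, 0.661, 0.751, 0.001]
contact_force: [-0.2, 3.5, 2.4]
width: 0.429
```

```bash
python3 - <<'E'
from h import *
p,a=tgt(25,-59.4,78); delta(p,a)
s=camera("scene"); crop(s,220,110,340,210,6,"s24.png")
E
```

```text
t 38.97 tcp [516.596 233.531  80.963] yawY 0.127 F [-0.171  3.481  2.433] w 39.9145158569551 j [0.334 0.147 1.728 0.    1.263 0.206]
shift tool [-2.228 -1.868  2.956] rot [ 0.003 -0.001  0.001]
```

View pics/s24.png

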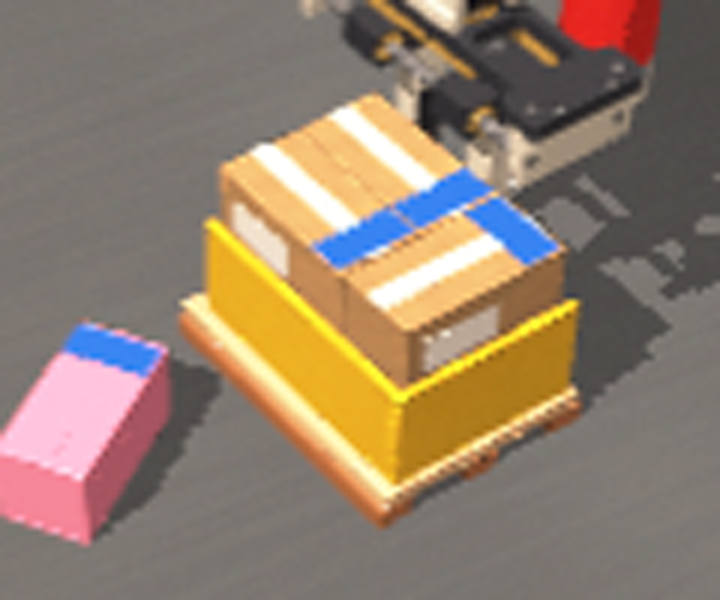

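Request:
move_arm(plan="40 -0.8 0 0 0 0 0; 40 -0.8 0 0 0 0 0; 40 -0.8 0 0 0 0 0; 40 -0.8 0 0 0 0 0; 40 -0.8 0 0 0 0 0; 40 0 0 0 0 0 0; 40 0 0 0 0 0 0; 40 0 0 0 0 0 0; 40 0 0 0 0 0 0; 40 0 0 0 0 0 0")

```text
time_s: 39.85
ee_pos: [516.6, 233.8, 81.0]
tool_rot: [-0.002, 0.66, 0.751, 0.004]
contact_force: [-0.4, 3.5, 1.5]
width: 0.433
```

```bash
python3 - <<'E'
from h import *
p,a=tgt(25,-59.4,78); delta(p,a)
E
```

```text
t 39.85 tcp [516.609 233.809  81.036] yawY 0.128 F [-0.393  3.507  1.46 ] w 40.25334048681656 j [0.33  0.145 1.731 0.008 1.261 0.199]
shift tool [-2.522 -1.921  3.009] rot [ 0.004 -0.008  0.002]
```

```bash
python3 - <<'E'
from h import *
p,a=tgt(105,0,150,pair=True); a-=np.pi; print(p,a); delta(p,a)
E
```

```text
[443.13238788 162.1049788  150.        ] -1.4447963267948967
t 39.85 tcp [516.609 233.809  81.036] yawY 0.128 F [-0.393  3.507  1.46 ] w 40.25334048681656 j [0.33  0.145 1.731 0.008 1.261 0.199]
shift tool [-61.165 -81.788 -69.756] rot [ 0.009 -0.004 -1.569]
```

Request:
move_arm(plan="40 2 0 0 -0.003 0.004 0; 40 5 0 0 -0.002 0.004 0; 40 6 0 -5 0 0 0; 40 4 0 -15 0 0 0; 40 0 0 -22 0 0 0.03; 40 0 0 -25 0 0 0.08; 40 0 -3 -20 0 0 0.12; 40 -5 -6 -10 0 0 0.12; 40 -10 -8 -3 0 0 0.12; 40 -12 -8 0 0 0 0.12")

```text
time_s: 40.68
ee_pos: [480.1, 228.4, 184.1]
tool_rot: [-0.004, 0.855, 0.518, 0.003]
contact_force: [0.8, 0.1, 0.3]
width: 0.43
```

```bash
python3 - <<'E'
from h import *
p,a=tgt(110,0,175,pair=True); a-=np.pi; print(p,a); rows(p,a,10,w=35,tail=1)
E
```

```text
[438.17202539 161.47664446 175.        ] -1.4447963267948967
t 40.68 tcp [480.094 228.412 184.086] yawY -0.482 F [0.813 0.147 0.299] w 40.00683226843833 j [ 0.341 -0.042  1.729  0.01   1.45   0.821]
shift tool [-78.829  -6.106   8.312] rot [-0.008 -0.008  0.963]
max step 10.063380048118383 deg 6.985019726555931
35 -6.0 -0.5 0.6 0 0 0.073; 35 -10.0 0 1.1 0 0 0.122; 35 -9.9 1.2 1.1 0 0 0.122; 35 -9.7 2.4 1.1 0 0 0.122; 35 -9.4 3.5 1.1 0 0 0.122; 35 -8.9 4.6 1.1 0 0 0.122; 35 -8.2 5.7 1.1 0 0 0.122; 35 -6.0 5.3 0.9 0 0 0.098; 35 -3.4 3.7 0.6 0 0 0.061; 35 0 0 0.0 0 0 0.000
```

Request:
move_arm(plan="35 -8 0 0 -0.003 -0.003 0.11; 35 -10 0 0 -0.003 -0.003 0.12; 35 -10 1 0 -0.002 -0.002 0.12; 35 -9.5 2.5 1 0 0 0.12; 35 -9 3.5 1 0 0 0.12; 35 -8 4.5 1 0 0 0.12; 35 -7 5 0 0 0 0.11; 35 -5 4 0 0 0 0.07; 35 -2 2 0 0 0 0.03; 35 0 0 0 0 0 0")

```text
time_s: 41.52
ee_pos: [434.4, 164.3, 185.1]
tool_rot: [0.002, 0.998, 0.059, 0.003]
contact_force: [0.1, -0.4, -0.7]
width: 0.378
```

```bash
python3 - <<'E'
from h import *
p,a=tgt(105,-1.9,79,pair=True); a-=np.pi; delta(p,a)
w=camera("wrist");
P=[[-75,-50,122],[-25,-50,122],[-25,50,122],[-75,50,122]]
A=[[-25,0,122],[75,0,122],[75,50,122],[-25,50,122]]
B=[[-25,-50,122],[75,-50,122],[75,0,122],[-25,0,122]]
im=[proj(w,Pw(PAL,X)) for X in (P,A,B)]
crop(w,60,0,452,294,2,"w25.png"); crop(w,60,0,452,294,2,"w25l.png",im)
E
```

```text
t 41.52 tcp [434.422 164.257 185.095] yawY -1.453 F [ 0.137 -0.436 -0.664] w 35.166025632667754 j [ 0.256 -0.232  1.9   -0.006  1.469  1.709]
shift tool [  7.743   0.707 106.149] rot [ 0.005 -0.006 -0.008]
```

View pics/w25.png

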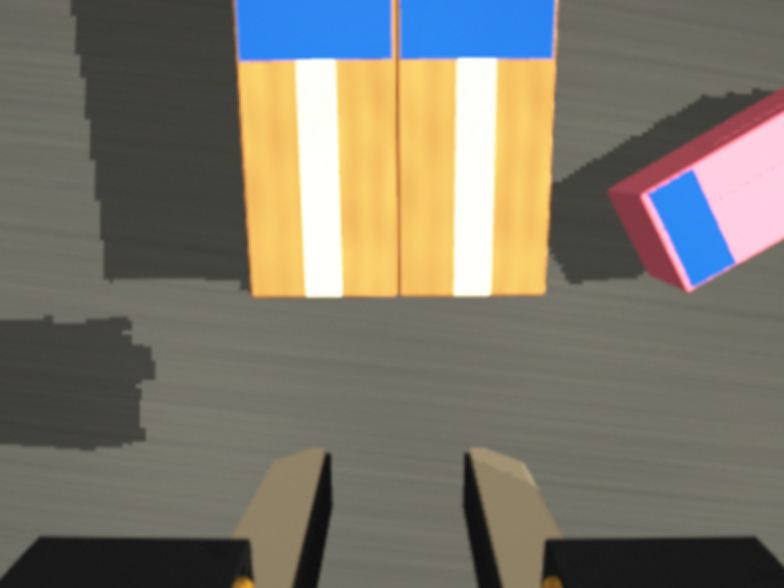

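View pics/w25l.png

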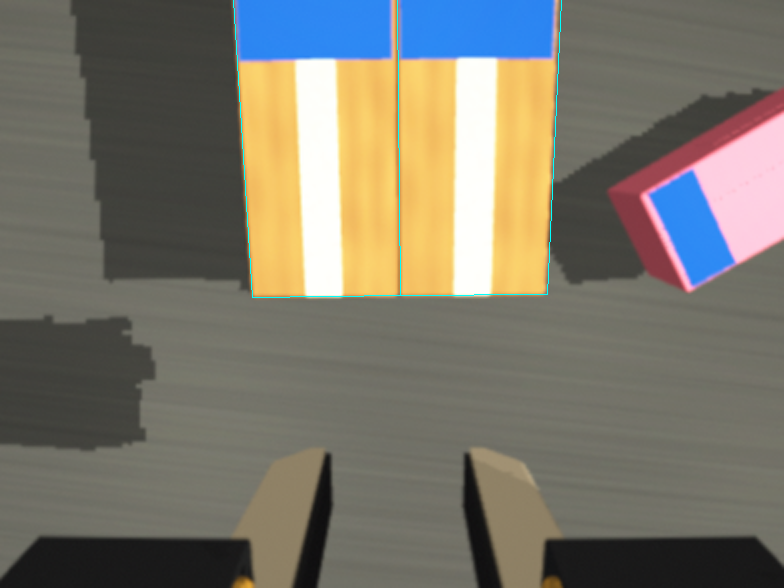

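Request:
move_arm(plan="35 8 0 0 0.003 -0.003 -0.004; 35 15 0 0 0.002 -0.003 -0.004; 35 18 0 0 0 0 0; 35 16 0 0 0 0 0; 35 10 0 0 0 0 0; 35 5 0 0 0 0 0; 35 2 0 0 0 0 0; 35 0 0 0 0 0 0; 35 0 0 0 0 0 0; 35 0 0 0 0 0 0")

```text
time_s: 42.4
ee_pos: [514.5, 177.1, 184.8]
tool_rot: [-0.0, 0.997, 0.071, -0.0]
contact_force: [0.6, 0.3, -0.4]
width: 0.379
```

```bash
python3 - <<'E'
from h import *
p,a=tgt(105,-1.9,79,pair=True); a-=np.pi; delta(p,a)
w=camera("wrist");
P=[[-75,-50,122],[-25,-50,122],[-25,50,122],[-75,50,122]]
A=[[-25,0,122],[75,0,122],[75,50,122],[-25,50,122]]
B=[[-25,-50,122],[75,-50,122],[75,0,122],[-25,0,122]]
im=[proj(w,Pw(PAL,X)) for X in (P,A,B)]
crop(w,60,0,452,294,2,"w26.png"); crop(w,60,0,452,294,2,"w26l.png",im)
E
```

```text
t 42.4 tcp [514.487 177.081 184.814] yawY -1.428 F [ 0.62   0.312 -0.408] w 35.236797197658014 j [ 0.237 -0.002  1.688  0.001  1.456  1.665]
shift tool [-72.68    2.843 105.845] rot [-0.001  0.     0.017]
```

View pics/w26.png

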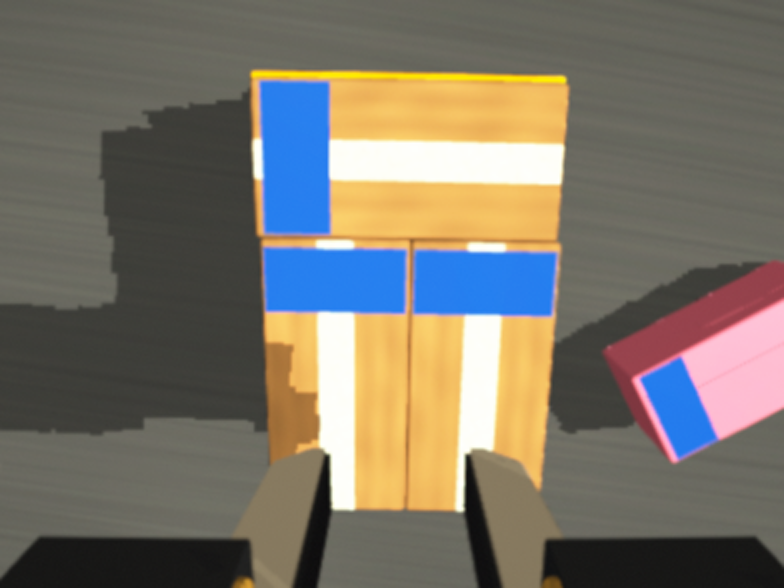

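View pics/w26l.png

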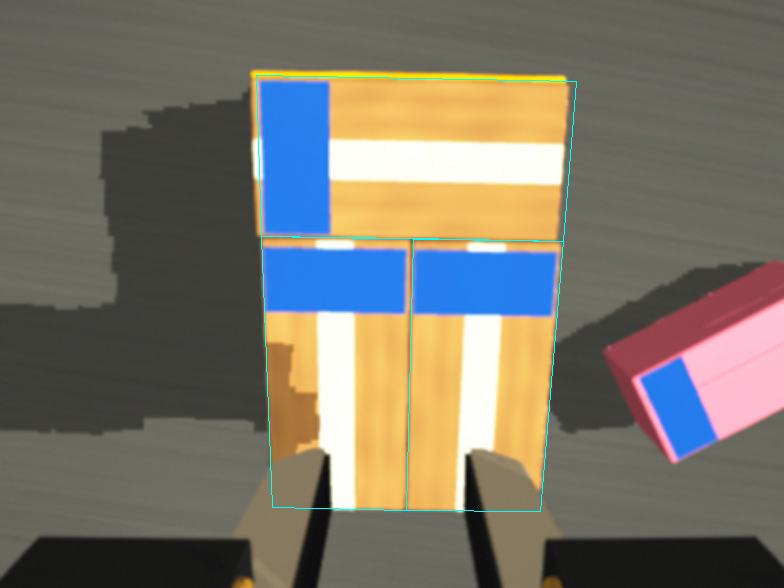

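Request:
move_arm(plan="35 -8 0 0 0 0 0.005; 35 -16 0 0 0 0 0.006; 35 -18 0 0 0 0 0.006; 35 -16 1 0 0 0 0; 35 -10 1 0 0 0 0; 35 -5 0.5 2 0 0 0; 35 -2 0 8 0 0 0; 35 0 0 15 0 0 0; 35 0 0 20 0 0 0; 35 0 0 20 0 0 0")

```text
time_s: 43.28
ee_pos: [436.3, 165.0, 122.2]
tool_rot: [-0.002, 0.998, 0.062, 0.006]
contact_force: [-0.5, 0.6, 0.3]
width: 0.381
```

```bash
python3 - <<'E'
from h import *
p,a=tgt(100,-1.9,79,pair=True); a-=np.pi; delta(p,a)
E
```

```text
t 43.28 tcp [436.337 164.991 122.216] yawY -1.446 F [-0.517  0.579  0.257] w 35.43687389627922 j [ 0.251 -0.184  1.975  0.001  1.338  1.697]
shift tool [10.862  1.903 43.345] rot [-0.002 -0.012 -0.002]
```

Request:
move_arm(plan="35 1 0.5 12 0 -0.006 0; 35 1 0.5 9 0 -0.006 0; 35 2 0.5 6 0 0 0; 35 2 0 4 0 0 0; 35 2 0 3 0 0 0; 35 2 0 1 0 0 0; 35 2 0 0 0 0 0; 35 1 0 0 0 0 0; 35 0 0 0 0 0 0; 35 0 0 0 0 0 0")

```text
time_s: 44.12
ee_pos: [450.3, 164.9, 81.7]
tool_rot: [-0.001, 0.998, 0.062, -0.002]
contact_force: [-0.4, 0.1, 0.1]
width: 0.382
```

```bash
python3 - <<'E'
from h import *
p,a=tgt(84,-1.9,79,pair=True); a-=np.pi; delta(p,a)
E
```

```text
t 44.12 tcp [450.325 164.886  81.71 ] yawY -1.447 F [-0.399  0.078  0.121] w 35.48260184532508 j [ 0.242 -0.082  1.961  0.003  1.266  1.688]
shift tool [13.526 -0.07   2.65 ] rot [-0.002  0.004 -0.002]
```

Request:
move_arm(plan="35 1.2 0 0.3 0 0 0; 35 1.5 0 0.3 0 0 0; 35 1.5 0 0.3 0 0.002 0; 35 1.3 0 0.3 0 0.002 0; 35 1.2 0 0 0 0 0; 35 1 0 0 0 0 0; 35 0.8 0 0 0 0 0; 35 0.8 0 0 0 0 0; 35 0.4 0 0 0 0 0; 35 0 0 0 0 0 0")

```text
time_s: 44.95
ee_pos: [461.6, 166.5, 81.6]
tool_rot: [-0.001, 0.998, 0.062, 0.001]
contact_force: [0.0, 0.5, -0.0]
width: 0.376
```

```bash
python3 - <<'E'
from h import *
p,a=tgt(84,-1.9,79,pair=True); a-=np.pi; delta(p,a)
E
```

```text
t 44.95 tcp [461.649 166.475  81.631] yawY -1.447 F [ 0.048  0.455 -0.043] w 34.946084967777246 j [ 0.24  -0.057  1.938  0.002  1.258  1.686]
shift tool [2.076 0.111 2.636] rot [-0.002 -0.002 -0.002]
```

Request:
move_arm(plan="35 0.7 0 0 0 0 0; 35 0.7 0 0 0 0 0; 35 0.7 0 0 0 0 0; 35 0.7 0 0 0 0 0; 35 0.6 0 0 0 0 0; 35 0.5 0 0 0 0 0; 35 0 0 0 0 0 0; 35 0 0 0 0 0 0; 35 0 0 0 0 0 0; 35 0 0 0 0 0 0")

```text
time_s: 45.78
ee_pos: [462.1, 166.6, 81.0]
tool_rot: [-0.001, 0.998, 0.062, -0.003]
contact_force: [-3.2, 0.0, 2.5]
width: 0.38
```

```bash
python3 - <<'E'
from h import *
p,a=tgt(84,-1.9,79,pair=True); a-=np.pi; delta(p,a)
E
```

```text
t 45.78 tcp [462.062 166.557  81.038] yawY -1.446 F [-3.239  0.03   2.453] w 35.33058747890236 j [ 0.24  -0.047  1.929  0.003  1.265  1.685]
shift tool [1.674 0.139 2.028] rot [-0.002  0.006 -0.001]
```

Request:
move_arm(plan="35 1 0 0 0 -0.002 0; 35 1.3 0 0 0 -0.002 0; 35 1.5 0 0 0 0 0; 35 1.5 0 0 0 0 0; 35 1.5 0 0 0 0 0; 35 0.5 0 0 0 0 0; 35 0 0 0 0 0 0; 35 0 0 0 0 0 0; 35 0 0 0 0 0 0; 35 0 0 0 0 0 0")

```text
time_s: 46.62
ee_pos: [461.2, 166.4, 80.9]
tool_rot: [0.001, 0.998, 0.063, -0.015]
contact_force: [-3.9, -0.0, 3.5]
width: 0.376
```

```bash
python3 - <<'E'
from h import *
p,a=tgt(84,-1.9,79,pair=True); a-=np.pi; delta(p,a)
E
```

```text
t 46.62 tcp [461.152 166.439  80.921] yawY -1.445 F [-3.945 -0.001  3.513] w 34.92517742510662 j [ 0.239 -0.025  1.908  0.004  1.287  1.682]
shift tool [2.634 0.136 1.845] rot [-0.001  0.029 -0.   ]
```

Request:
move_arm(plan="35 -3 0 0 0 0.01 0; 35 -6 0 0 0 0.01 0; 35 -8 0 0 0 0.009 0; 35 -6 0 -5 0 0 0; 35 -2 0 -20 0 0 0; 35 0 0 -30 0 0 0; 35 0 0 -30 0 0 0; 35 5 0 -15 0 0 0; 35 15 0 -5 0 0 0; 35 15 0 0 0 0 0")

```text
time_s: 47.45
ee_pos: [468.6, 167.3, 192.2]
tool_rot: [-0.001, 0.998, 0.063, 0.004]
contact_force: [-0.0, -0.1, -0.2]
width: 0.376
```

Request:
move_arm(plan="35 15 0 0 0 0 0; 35 15 0 0 0 0 0; 35 10 0 0 0 0 0; 35 5 0 0 0 0 0; 35 2 0 0 0 0 0; 35 0 0 0 0 0 0; 35 0 0 0 0 0 0; 35 0 0 0 0 0 0; 35 0 0 0 0 0 0; 35 0 0 0 0 0 0")

```text
time_s: 48.28
ee_pos: [519.5, 174.0, 198.1]
tool_rot: [-0.002, 0.998, 0.063, 0.01]
contact_force: [-0.1, -0.1, -0.7]
width: 0.379
```

```bash
python3 - <<'E'
from h import *
p,a=tgt(84,-1.9,79,pair=True); a-=np.pi; delta(p,a)
w=camera("wrist"); s=camera("scene")
P=[[-75,-50,122],[-25,-50,122],[-25,50,122],[-75,50,122]]
A=[[-25,0,122],[75,0,122],[75,50,122],[-25,50,122]]
B=[[-25,-50,122],[75,-50,122],[75,0,122],[-25,0,122]]
crop(w,60,0,452,294,2,"w27.png",[proj(w,Pw(PAL,X)) for X in (P,A,B)])
crop(s,220,110,340,210,6,"s27.png")
E
```

```text
t 48.28 tcp [519.514 174.003 198.077] yawY -1.445 F [-0.126 -0.141 -0.662] w 35.205783398716605 j [ 0.23  -0.02   1.682 -0.     1.46   1.674]
shift tool [-58.602   0.529 117.947] rot [-0.002 -0.02   0.   ]
```

View pics/w27.png

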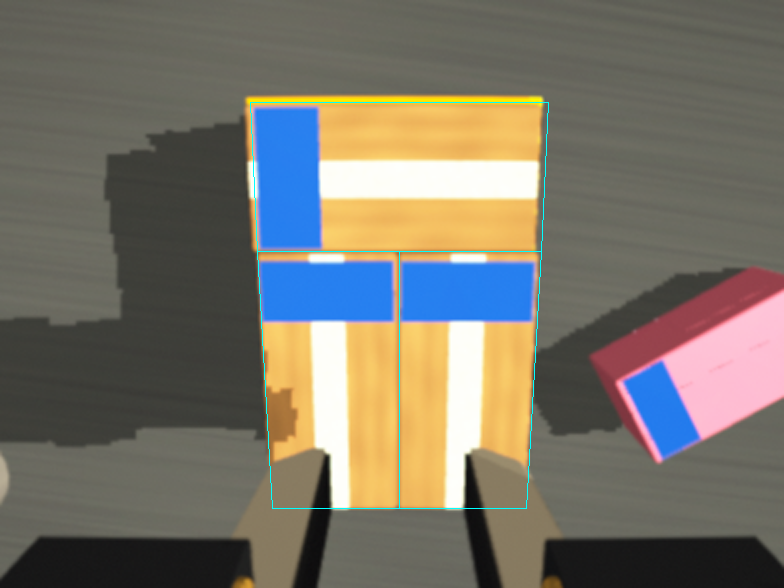

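View pics/s27.png

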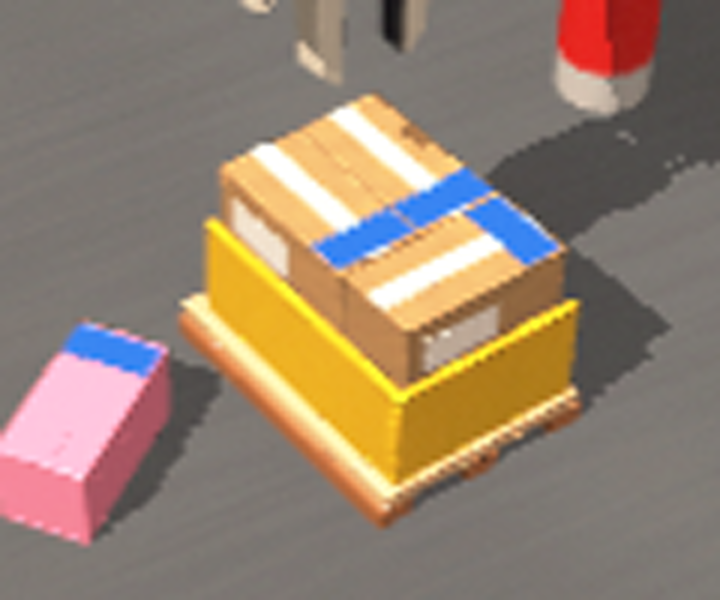

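```bash
python3 - <<'E'
from h import *
s,p,R=tool(); print(s["qvel"],p,s["contact_force"]); print(env.sign_off())
E
```

```text
[-2.18235256e-04  3.07276137e-03 -4.86478547e-03 -2.12641098e-03
  6.14475148e-04  2.54075224e-05] [519.62479132 174.0414602  198.10576952] [0.22785682 0.45142931 0.43018022]
the job is handed in; nothing more can be done
None
```

The three loose brown cartons are on the pallet as the second layer, and I handed the job in at about 48 s. The crosswise carton is against the yellow end wall. The first carton of the pair was placed in the grip against the side wall. I set the second down about 20 mm away and slid it in, then gave both pair ends a gentle push along the pallet.

- **Fit:** the last wrist and scene pictures show closed joints and all three cartons lying flat. Each is within about 1 mm of its snug outline, except the crosswise one, which sits about 1.5–2 mm to one side (6 mm is allowed).
- **Pushing:** the side-wall push and both finishing pushes ended with the tool tilting instead of advancing, so the layer was against the fence. The highest force I read at the tool was about 5 N.
- **Disagreement:** the arm's readings and the camera-based pallet position differed by about 2 mm across the pallet. I allowed for this using contact and the pictures.
- **Not measured:** I did not measure the first layer again once it was covered, but it showed no visible shift. I kept the arm clear of the spray can, wrench and screwdriver, and did not measure their positions again either.

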